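Ready the battery bench for the next test session

ROBOT

A 7-joint arm with a two-finger parallel gripper is mounted at the origin on the work surface. World frame = base frame: x ahead of the robot, y to its left, z up, the work surface at z = 0. Lengths are in m, angles in rad, forces in N, time in s.
With the tool pointing down it reaches from about 0.425 to 0.875 m from the base axis. Payload 4.7 kg.
Tool frame: the origin (TCP) lies at the very end of the fingers, on their centre line; the grasp point (between the pads) lies 19 mm behind it; z points along the fingers, y is the line along which they close (so a half turn about z gives the same grasp; the last joint's range is limited). The gripper opens to 87 mm and grips with 3 to 60 N. Pads are 19 mm wide; open, the fingers measure 117 mm over their backs; the gripper's body (75 mm by 190 mm) begins 51 mm behind the grasp point.
Start: joints at [0.014, 0.321, -0.07, 1.45, 0.023, 1.371, -0.057], TCP at [0.65, -0, 0.223] pointing down, gripper open.
Joint ranges: [-2.86, 2.86], [-0.3, 2.09], [-1.38, 1.24], [0.06, 2.45], [-1.56, 4.7], [0.09, 2.05], [-2.69, 2.69]. Speed limits (rad/s): [2.57, 2.57, 3.14, 3.14, 3.14, 3.14, 3.14].

INTERFACE

Orientations are given as a rotation vector (axis times angle).
In Python, from bench import ctrl, imaging, ticket gives the robot as it stands.
- The arm moves only by the tool jog_arm, never from a script. Its argument "rows" is text: rows parted by semicolons, each of 7 numbers parted by spaces: the shift along the tool's x, y, z in cm, then the turn, a rotation vector about the tool's x, y, z in rad, then the closure, from -1 (fully open) to 1 (shut), so that 0 is half open. A call has 1 to 5 rows; each row shifts and turns the commanded pose from where the row before left it, along the tool's axes as they then stand; what a row does not reach is not made up. A row lasts 1/8 s, in which the tool goes at most 62.5 mm and 10.7 degrees, less where a joint would pass 70% of its speed; a pose out of reach is approached as far as the arm can. A call with a gripper value outside its range is refused whole. The fingers move at their own pace and stop on an object; "force" is the grip in N (left out, the last holds). Time passes only in rows, so rows that do not move let the fingers close. It gives the time, the measured TCP pose, the force, the opening and the grip force at its end, in the units of the state.
- ctrl.get_state(): the state, without advancing time (a new reading comes with each control period).
- imaging.get_image(name): name is "scene" or "side" or "wrist"; returns a dict with "img" (420x560x3 uint8, blue, green, red), "vertical_fov" (degrees; the focal length in pixels is half the picture's height over the tangent of half this angle, whatever the lens; pixels are square), "cx", "cy" (the principal point, pixels), "origin" and "orientation" of the camera in the world. Camera axes: x right, y down, z forward; pixel columns grow to the right and rows downward; lengths in m; the calibration is good to about 2 mm. A picture is of the moment at which its call begins. There is no depth.
- ticket.close_job(): hands the job in; it is judged then, once.
The state is a dict: "time": time; "joint_positions": joint angles; "qd": joint speeds; "joint_torque": joint torques, N m; "position": TCP position; "tool_rot": TCP orientation; "ft_force": force on the tool from outside, world axes, zero at the start; "torque": the same for the moment, N m; "grip_width": opening from 0.0 (shut) to 1.0 (fully open); "grip_force": force on a finger pad.
Only numpy, scipy, OpenCV 4.12 (cv2) and the standard library are available. Lean on these libraries where they do the work, as an engineer would, in place of code of your own. Each camera call takes 0.05 s, during which the arm holds its last target. There are 200 camera calls.

TASK

Get the bench ready for the next test session: turn the ring binder's two stiff divider leaves over across the rings by their clips, the upper one first and then the one below it, so that both lie flat on the other side, and lay the marker flat on the middle of the page this uncovers. Put every loose battery into the sloped rack, lying side by side in neat rows across its two lanes, rolled down against the stop or the battery before it, and no more than three in a lane. Leave the other things on the table where they are.

Things in the scene. Friction and masses are not known exactly. Their poses are not given: they have to be found in the camera images.
- leaf_a (a joint): Turn of the upper stiff divider leaf about the ring axis, rad: 0 = flat on the right-hand (-y) side, as at the start; 1.57 = upright; 3.14 = flat on the left-hand (+y) side, other face showing. Swings freely, slightly damped, and falls to the side it leans to; about 0.1 kg, 1 N lifts its edge.
- leaf_b (a joint): The same for the lower leaf, which lies under the upper one at the start; both turn about the same axis.
- clip_a (a point): Middle of the grip of the steel clip on the upper leaf's free edge: 175 mm from the ring axis, 40 mm to the -x side of the leaf's middle. Grip 30 mm wide (along the rings' axis), 10 mm thick, from 148 to 197 mm off the axis; the leaf (brown card 178 x 126 x 3 mm) ends 140 mm off it. Axes turn with the leaf: x along the ring axis, -y outwards.
- clip_b (a point): The same for the lower leaf, whose clip sits 40 mm to the +x side of the leaf's middle, so the two clips lie 80 mm apart along the edge.
- binder: Grey ring binder lying open, fixed. Origin on the table under mid-spine; x along the spine and its three steel rings, y to the left-hand side. Ring axis 30 mm above the table; ring tops at 52 mm. Covers 190 (x) by 306 mm (y). Each side has a block of pages 178 mm long (x), 27 to 142 mm off the spine (y), top 24 mm above the table.
- marker_c (a point): Centre of the flat-bodied white marker with a grey cap, 125 (its x) x 22 (y) x 18 mm (z), 40 g, lying flat on the table beyond the binder at the start; it does not roll.
- tray: Shallow white tray, fixed, 226 (x) by 174 mm (y) outside; floor 3 mm thick, lip 4 mm wide reaching 10 mm above the table. Origin on the table under its centre. The batteries lie loose in it.
- rack: Wooden sloped rack, fixed, from x = -83 to +101 mm, 159 mm wide (y); origin on the table, midway in y. Two lanes along x, each 72 mm wide, centred at y = +38.5 and -38.5 mm, between walls 8 mm above the deck. Deck top is 27 mm + 0.158 x above the table (climbs to +x at 9 degrees). Stop at the low end: inner face at x = -77.5 mm, 15 mm above the deck. Low lip at the high end: x = 96 mm, 50 mm above the table.
- lane_left (a point): Point on the left (+y) lane's deck at the foot of the stop. A battery laid across a lane (its axis along the rack's y) and let go rolls down to the stop or to the battery before it; three in a lane have their centres at about x = -61, -28 and +5 mm in the rack's frame.
- lane_right (a point): Point on the right (-y) lane's deck at the foot of the stop.
- cell0_c (a point): Centre of a large round battery lying on its side, dark with a copper-coloured end, 33 mm diameter, 61 mm long, 0.14 kg; x is its axis; it rolls when pushed. Four to six batteries are present, absent ones have no pose.
- cell1_c (a point): Centre of a large round battery lying on its side, dark with a copper-coloured end, 33 mm diameter, 61 mm long, 0.14 kg; x is its axis; it rolls when pushed. Four to six batteries are present, absent ones have no pose.
- cell2_c (a point): Centre of a large round battery lying on its side, dark with a copper-coloured end, 33 mm diameter, 61 mm long, 0.14 kg; x is its axis; it rolls when pushed. Four to six batteries are present, absent ones have no pose.
- cell3_c (a point): Centre of a large round battery lying on its side, dark with a copper-coloured end, 33 mm diameter, 61 mm long, 0.14 kg; x is its axis; it rolls when pushed. Four to six batteries are present, absent ones have no pose.
- cell4_c (a point): Centre of a large round battery lying on its side, dark with a copper-coloured end, 33 mm diameter, 61 mm long, 0.14 kg; x is its axis; it rolls when pushed. Four to six batteries are present, absent ones have no pose.
- cell5_c (a point): Centre of a large round battery lying on its side, dark with a copper-coloured end, 33 mm diameter, 61 mm long, 0.14 kg; x is its axis; it rolls when pushed. Four to six batteries are present, absent ones have no pose.
- screwdriver: Screwdriver lying on the table to the right of the rack; a bystander to leave where it is. Origin at its underside.
- water: Water bottle, 68 mm across, 220 mm tall; a bystander to leave where it is. Origin at its underside.
- tub: Clear plastic tub, 100 mm across, 70 mm tall; a bystander to leave where it is. Origin at its underside.
- stapler: Black stapler, 150 x 34 x 45 mm, its x lengthwise, on the robot's side of the rack; a bystander to leave where it is. Origin at its underside.
- mug: White mug, 80 mm across, 95 mm tall; a bystander to leave where it is. Origin at its underside.
Mind the look-alikes: they are no part of the job. Leave any blue look-alike of the part that bears marker_c alone. What is shaped like the part that bears cell1_c but blue is not meant.

How it is judged:
By the outcome, as a careful person would: the job done as asked, in the order asked, and still so for the second after the job is handed in, with the robot touching nothing.
Of cell0, cell1, cell2, cell3, cell4, cell5 only 4 to 6 are there at a start; the rules pass over those that are not, and their reading is None.
At some moment in a run one of cell0, cell1, cell2, cell3, cell4, cell5, marker may be knocked a few centimetres aside while the robot is not near it.
Once in a run the grip may slacken for a moment while it holds something.
It also fails if it takes over 210 s, if anything falls off the work surface, if the arm or the gripper's body presses on something with over 40 N, if the wrist force passes 120 N, or if a joint passes its speed limit or range.

## Working session

There is one attempt and no reset: what is moved stays moved. The work goes in short steps, Python scripts to look and compute and a tool call to move; the robot and the scene stay as the last step left them, time stands still between calls to the robot, and variables do not carry over. Pictures are saved under pics/ and viewed, at most 14 in all, crops included, and the job is handed in when it is done.

Besides the shell and the picture viewer there is one more tool, called after "Call:" by a JSON object that holds its "fn" and its "kwargs", one argument or row to a line. jog_arm: Moves the arm, as the interface text tells. Its arguments: {"type":"object","properties":{"rows":{"type":"string"},"force":{"type":"number"}},"required":["rows"]}

```bash
ls; mkdir -p pics; python3 - <<'E'
from bench import ctrl, imaging
import cv2,numpy as np
s=ctrl.get_state();print({k:np.round(v,3).tolist() for k,v in s.items()})
for n in("scene","side","wrist"):
    d=imaging.get_image(n);cv2.imwrite(f"pics/{n}0.png",d["img"])
    print(n,{k:np.round(d[k],3).tolist() for k in d if k!="img"})
E
```

```text
pics
{'time': 0.0, 'joint_positions': [0.014, 0.322, -0.07, 1.452, 0.023, 1.371, -0.057], 'qd': [-0.0, 0.002, 0.0, -0.001, -0.001, -0.0, -0.001], 'joint_torque': [-0.0, -49.128, -0.404, -31.253, -0.064, 0.044, 0.0], 'position': [0.649, -0.0, 0.221], 'tool_rot': [-2.221, -2.221, 0.002], 'ft_force': [0.22, 0.445, 0.456], 'torque': [0.004, 0.052, -0.001], 'grip_force': 0.0, 'grip_width': 0.999}
scene {'vertical_fov': 53.684, 'cx': 284.849, 'cy': 208.291, 'origin': [1.227, -0.564, 0.917], 'orientation': [-2.135, -1.127, 0.449]}
side {'vertical_fov': 50.793, 'cx': 279.175, 'cy': 207.022, 'origin': [-0.146, -0.743, 0.714], 'orientation': [-2.01, 0.911, -0.469]}
wrist {'vertical_fov': 58.875, 'cx': 274.498, 'cy': 215.969, 'origin': [0.649, 0.08, 0.384], 'orientation': [2.85, 0.0, -0.004]}
```

View pics/scene0.png

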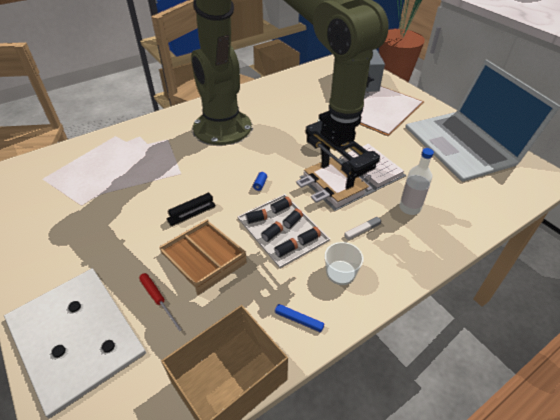

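View pics/side0.png

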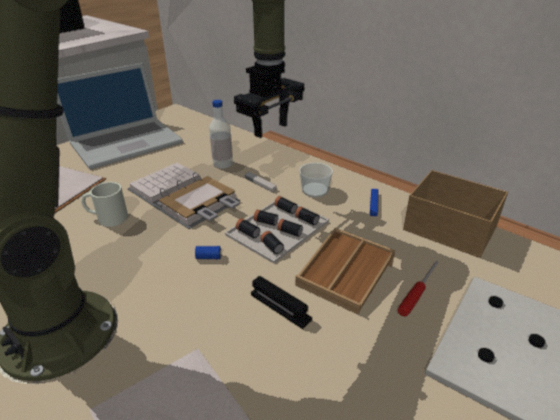

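View pics/wrist0.png

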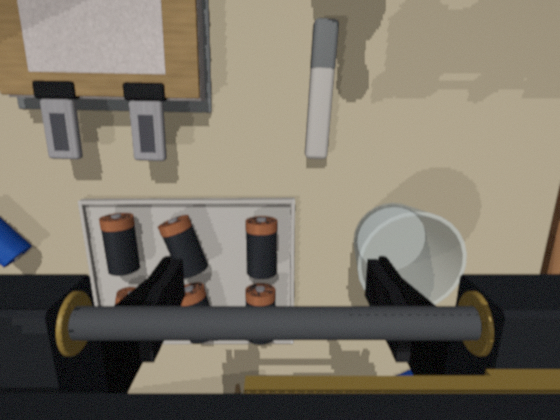

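```bash
cat > h.py <<'E'
import numpy as np,cv2
from scipy.spatial.transform import Rotation as R
from bench import ctrl,imaging
def shot(n,f=None):
    d=imaging.get_image(n)
    if f: cv2.imwrite(f"pics/{f}.png",d["img"])
    return d
def rays(d,px):
    px=np.atleast_2d(px).astype(float);f=d["img"].shape[0]/2/np.tan(np.radians(d["vertical_fov"])/2)
    v=np.c_[(px[:,0]-d["cx"])/f,(px[:,1]-d["cy"])/f,np.ones(len(px))]
    return R.from_rotvec(d["orientation"]).apply(v)
def plane(d,px,z):
    v=rays(d,px);o=np.array(d["origin"]);return o+v*((z-o[2])/v[:,2])[:,None]
def tri(ds,pxs):
    A=np.zeros((3,3));b=np.zeros(3)
    for d,p in zip(ds,pxs):
        v=rays(d,p)[0];v/=np.linalg.norm(v);M=np.eye(3)-np.outer(v,v);A+=M;b+=M@np.array(d["origin"])
    return np.linalg.solve(A,b)
def blobs(d,lo,hi,amin=60):
    hsv=cv2.cvtColor(d["img"],cv2.COLOR_BGR2HSV);m=cv2.inRange(hsv,np.array(lo),np.array(hi))
    m=cv2.morphologyEx(m,cv2.MORPH_OPEN,np.ones((3,3)))
    c,_=cv2.findContours(m,cv2.RETR_EXTERNAL,cv2.CHAIN_APPROX_NONE)
    return [x for x in c if cv2.contourArea(x)>amin]
E
python3 - <<'E'
from h import *
np.set_printoptions(precision=3,suppress=True)
s=shot("scene");t=shot("side");w=shot("wrist")
print("rack scene corners L,T,R,B",plane(s,[[161,245],[207,222],[245,255],[200,290]],.03)[:,:2].tolist())
print("rack side",plane(t,[[342,232],[393,250],[355,305],[298,278]],.03)[:,:2])
print("binder clips/marker/tray wrist",plane(w,[[62,157],[149,157],[325,20],[317,157],[83,201],[295,199],[92,345],[293,345]],0.01)[:,:2])
print("tub,bottle,blue,screwdr,stapler,bluemk",plane(s,[[343,275],[412,208],[260,182],[152,290],[190,215],[300,318]],0)[:,:2])
print("batt scene top",plane(s,[[272,230],[284,246],[307,236],[293,217],[279,206],[258,216]],.02)[:,:2])
E
```

```text
rack scene corners L,T,R,B [[0.4412593818870979, -0.42622109557335286], [0.4350634149227376, -0.28256699723448947], [0.6004621168054205, -0.25326215122786383], [0.632460652485857, -0.402960183672311]]
rack side [[ 0.623 -0.266]
 [ 0.644 -0.399]
 [ 0.436 -0.429]
 [ 0.42  -0.288]]
binder clips/marker/tray wrist [[ 0.435  0.03 ]
 [ 0.522  0.03 ]
 [ 0.694  0.154]
 [ 0.691  0.03 ]
 [ 0.449 -0.016]
 [ 0.67  -0.014]
 [ 0.434 -0.191]
 [ 0.67  -0.19 ]]
tub,bottle,blue,screwdr,stapler,bluemk [[ 0.785 -0.06 ]
 [ 0.712  0.281]
 [ 0.346 -0.047]
 [ 0.543 -0.5  ]
 [ 0.354 -0.303]
 [ 0.823 -0.231]]
batt scene top [[ 0.559 -0.139]
 [ 0.627 -0.144]
 [ 0.634 -0.069]
 [ 0.551 -0.059]
 [ 0.489 -0.068]
 [ 0.489 -0.143]]
```

Call:
{"fn": "jog_arm", "kwargs": {
  "rows": "1.5 -6 -1 0 0 0 0; 1.5 -6 -1 0 0 0 0;0 0 0 0 0 0 0"
}}

```text
time: 0.68
position: [0.5271, 0.0315, 0.2434]
tool_rot: [2.218, 2.225, 0.0]
ft_force: [1.2, -0.5, 0.0]
grip_width: 0.746
grip_force: 0.0
```

```bash
python3 - <<'E'
from h import *
import pickle
d=shot("wrist","w1");pickle.dump(d,open("w1.pkl","wb"))
t=shot("side");print("mug",plane(t,[[112,222]],0),d["origin"])
E
```

```text
mug [[2.81033285e-01 2.60159816e-01 1.11022302e-16]] [0.52626419 0.11200367 0.40636343]
```

Call:
{"fn": "jog_arm", "kwargs": {
  "rows": "4 -5 -1 0 0 0 0; 0 0 0 0 0 0 0"
}}

```text
time: 1.02
position: [0.4816, 0.0715, 0.253]
tool_rot: [-2.216, -2.227, -0.003]
ft_force: [0.6, -0.0, -0.3]
grip_width: 0.513
grip_force: 0.0
```

```bash
python3 - <<'E'
from h import *
import pickle
d=shot("wrist","w2");pickle.dump(d,open("w2.pkl","wb"))
a=cv2.imread("pics/w1.png");cv2.imwrite("pics/w12.png",np.hstack([a,d["img"]])[::1,::1][:, :] if 0 else cv2.resize(np.vstack([a[:300],d["img"][:300]]),(560,600)))
print(d["origin"])
E
```

```text
[0.48042201 0.15181768 0.41603805]
```

View pics/w12.png

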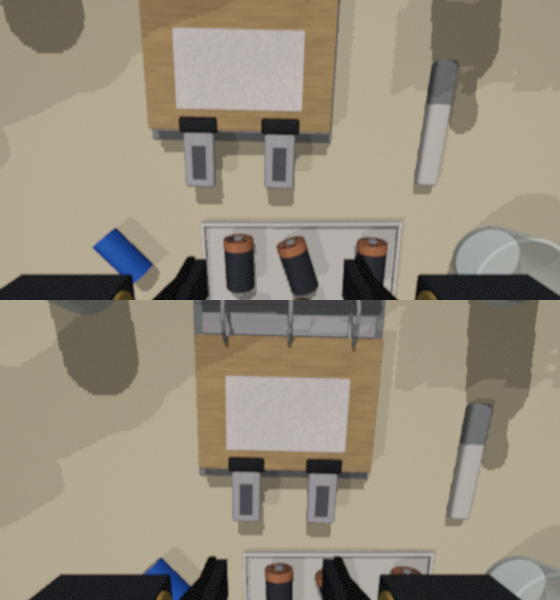

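```bash
python3 - <<'E'
from h import *
import pickle
np.set_printoptions(precision=4,suppress=True)
W=[pickle.load(open(f"w{i}.pkl","rb")) for i in(1,2)]
g=[cv2.cvtColor(w["img"],cv2.COLOR_BGR2GRAY) for w in W]
hs=[cv2.cvtColor(w["img"],cv2.COLOR_BGR2HSV) for w in W]
def cen(m,x,y,x2,y2):
    k=np.zeros_like(m);k[y:y2,x:x2]=m[y:y2,x:x2]
    n,l,s,c=cv2.connectedComponentsWithStats(k);i=1+np.argmax(s[1:,4]);return c[i],s[i]
for n,r in {"a":[(190,142,210,184),(238,180,256,218)],"b":[(270,142,290,185),(312,180,331,218)]}.items():
    p=[cen((gg<95).astype(np.uint8),*q) for gg,q in zip(g,r)]
    print("hole",n,[x[0] for x in p],[x[1] for x in p],tri(W,[x[0] for x in p]))
# paper and marker
r={"paper":[(165,20,315,118),(215,70,360,160)],"marker":[(412,55,465,192),(445,100,498,225)]}
for n,q in r.items():
    ms=[((h[...,1]<(45 if n=="paper" else 60))&(gg>(150 if n=="paper" else 90))).astype(np.uint8) for h,gg in zip(hs,g)]
    p=[cen(m,*b) for m,b in zip(ms,q)];print(n,[x[0] for x in p],[x[1] for x in p],tri(W,[x[0] for x in p]))
for (w,px) in((W[0],[[187,187],[216,186],[265,188],[293,188]]),(W[1],[[235,222],[260,221],[308,222],[335,222]])):print("ends",plane(w,px,.03))
print("leaf edge",plane(W[1],[[202,170],[366,172],[196,36],[380,38]],.03))
print("rings at top",plane(W[1],[[227,5],[291,5],[355,5]],.05))
print("marker ends",plane(W[1],[[480,106],[460,217]],.018),plane(W[0],[[445,63],[427,183]],.018))
E
```

```text
hole a [array([198.6076, 162.4709]), array([245.5226, 199.3362])] [array([192, 147,  14,  32, 395], dtype=int32), array([240, 185,  12,  30, 354], dtype=int32)] [0.4503 0.056  0.035 ]
hole b [array([278.8186, 163.9118]), array([321.6131, 200.8512])] [array([273, 148,  13,  33, 397], dtype=int32), array([315, 187,  14,  29, 336], dtype=int32)] [0.5304 0.055  0.0362]
paper [array([238.2944,  68.5957]), array([286.2394, 113.4598])] [array([  172,    28,   133,    83, 10400], dtype=int32), array([ 226,   76,  124,   77, 8956], dtype=int32)] [0.492  0.1436 0.0349]
marker [array([437.8755, 125.4844]), array([470.999 , 164.0301])] [array([ 412,   55,   53,  137, 6875], dtype=int32), array([ 445,  100,   53,  125, 6304], dtype=int32)] [0.693  0.0915 0.0149]
ends [[0.4358 0.0299 0.03  ]
 [0.4658 0.031  0.03  ]
 [0.5163 0.0291 0.03  ]
 [0.5452 0.0292 0.03  ]]
ends [[0.438  0.0293 0.03  ]
 [0.4652 0.0306 0.03  ]
 [0.5174 0.0297 0.03  ]
 [0.5468 0.0298 0.03  ]]
leaf edge [[0.405  0.0861 0.03  ]
 [0.5764 0.0848 0.03  ]
 [0.4058 0.2137 0.03  ]
 [0.58   0.2128 0.03  ]]
rings at top [[0.4383 0.2355 0.05  ]
 [0.4945 0.2357 0.05  ]
 [0.5506 0.236  0.05  ]]
marker ends [[0.6912 0.1515 0.018 ]
 [0.6882 0.0326 0.018 ]] [[0.6911 0.1507 0.018 ]
 [0.6879 0.0324 0.018 ]]
```

Call:
{"fn": "jog_arm", "kwargs": {
  "rows": "-1 -1.5 3 0 0 0 -0.1;-1 -1.6 5 0 0 0 -0.1;0 0 5 0 0 0 -0.1;0 0 5 0 0 0 -0.1;0 0 3 0 0 0 -0.1",
  "force": 20
}}

```text
time: 1.7
position: [0.4509, 0.047, 0.0393]
tool_rot: [-2.223, -2.218, 0.004]
ft_force: [0.5, -0.4, 0.2]
grip_width: 0.553
grip_force: 0.0
```

Call:
{"fn": "jog_arm", "kwargs": {
  "rows": "0 0 0 0 0 0 -0.1;0 0 0 0 0 0 -0.1"
}}

```text
time: 1.95
position: [0.4528, 0.0481, 0.0431]
tool_rot: [2.222, 2.22, 0.002]
ft_force: [0.2, 0.3, 0.2]
grip_width: 0.555
grip_force: 0.0
```

```bash
python3 - <<'E'
from h import *
d=shot("wrist","w3");s=ctrl.get_state();print(s["position"],s["grip_width"],R.from_rotvec(s["tool_rot"]).as_matrix().round(3).tolist())
E
```

```text
[0.45305339 0.04827062 0.04359789] 0.5552091880876139 [[0.001, 1.0, 0.003], [1.0, -0.001, 0.0], [0.0, 0.003, -1.0]]
```

View pics/w3.png

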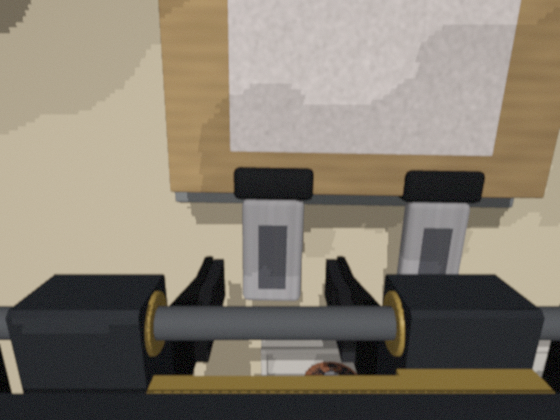

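Call:
{"fn": "jog_arm", "kwargs": {
  "rows": "0.4 0 1.6 0 0 0 -0.1;0 0 1.5 0 0 0 -0.1;0 0 0 0 0 0 0.3;0 0 0 0 0 0 0.6;0 0 0 0 0 0 0.6"
}}

```text
time: 2.62
position: [0.4516, 0.0525, 0.0115]
tool_rot: [2.221, 2.22, 0.001]
ft_force: [0.2, -0.5, 0.2]
grip_width: 0.342
grip_force: 20.0
```

Call:
{"fn": "jog_arm", "kwargs": {
  "rows": "0 0 0 0 0 0 0.6;0 0 0 0 0 0 0.6;0 0 0 0 0 0 0.6"
}}

```text
time: 3.0
position: [0.4515, 0.0525, 0.0114]
tool_rot: [2.221, 2.221, 0.001]
ft_force: [1.8, -0.1, -0.3]
grip_width: 0.341
grip_force: 20.0
```

Call:
{"fn": "jog_arm", "kwargs": {
  "rows": "0.27 0 -3.04 0 0 0 0.6;0.79 0 -2.95 0 0 0 0.6;1.29 0 -2.77 0 0 0 0.6;1.75 0 -2.5 0 0 0 0.6;2.16 0 -2.16 0 0 0 0.6"
}}

```text
time: 3.62
position: [0.4527, 0.1155, 0.1466]
tool_rot: [2.22, 2.219, 0.005]
ft_force: [8.2, 4.6, -7.4]
grip_width: 0.347
grip_force: 20.0
```

Call:
{"fn": "jog_arm", "kwargs": {
  "rows": "2.5 0 -1.75 0 0 0 0.6;2.77 0 -1.29 0 0 0 0.6;2.95 0 -0.79 0 0 0 0.6;3.04 0 -0.27 0 0 0 0.6"
}}

```text
time: 4.12
position: [0.4547, 0.2267, 0.1871]
tool_rot: [2.219, 2.215, 0.007]
ft_force: [13.8, -2.2, -11.0]
grip_width: 0.339
grip_force: 20.0
```

```bash
python3 - <<'E'
from h import *
d=shot("wrist");e=shot("side");cv2.imwrite("pics/s4.png",np.hstack([cv2.resize(d["img"],(400,300)),cv2.resize(e["img"],(400,300))]))
s=ctrl.get_state();print(s["position"],s["grip_width"],s["ft_force"])
E
```

```text
[0.45482382 0.22974482 0.18716214] 0.3405431013536493 [10.60525124 -0.26284892 -1.00641291]
```

View pics/s4.png

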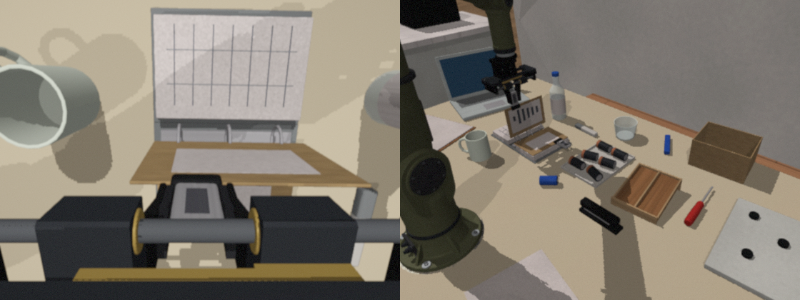

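Call:
{"fn": "jog_arm", "kwargs": {
  "rows": "3.04 0 0.27 0 0 0 0.6;2.95 0 0.79 0 0 0 0.6;2.77 0 1.29 0 0 0 0.6;2.5 0 1.75 0 0 0 0.6;2.16 0 2.16 0 0 0 0.6"
}}

```text
time: 4.85
position: [0.4573, 0.3606, 0.1246]
tool_rot: [2.22, 2.213, 0.011]
ft_force: [13.2, -3.3, -1.4]
grip_width: 0.344
grip_force: 20.0
```

Call:
{"fn": "jog_arm", "kwargs": {
  "rows": "1.75 0 2.5 0 0 0 0.6;1.29 0 2.77 0 0 0 0.6;0.79 0 2.95 0 0 0 0.6;0.2 0 1.5 0 0 0 0.6;0 0 0 0 0 0 0.6"
}}

```text
time: 5.48
position: [0.4581, 0.3999, 0.0267]
tool_rot: [2.221, 2.213, 0.01]
ft_force: [11.4, -2.4, -0.2]
grip_width: 0.345
grip_force: 20.0
```

Call:
{"fn": "jog_arm", "kwargs": {
  "rows": "0 0.4 0.8 0 0 0 0.6;0 0 0 0 0 0 0.2;0 0 0 0 0 0 0;0 0 0 0 0 0 -0.1;0 0 0 0 0 0 -0.1"
}}

```text
time: 6.1
position: [0.454, 0.403, 0.0186]
tool_rot: [-2.219, -2.223, 0.0]
ft_force: [0.6, -0.2, -0.9]
grip_width: 0.537
grip_force: 0.0
```

Call:
{"fn": "jog_arm", "kwargs": {
  "rows": "0 0 -6 0 0 0 -0.1;-2 0 -6 0 0 0 -0.1;-6 0 -6 0 0 0 -0.1;-6 2 -5 0 0 0 -0.1;-6 2 0 0 0 0 -0.1"
}}

```text
time: 6.72
position: [0.4916, 0.234, 0.2252]
tool_rot: [2.215, 2.224, 0.012]
ft_force: [0.9, -0.2, -0.3]
grip_width: 0.551
grip_force: 0.0
```

Call:
{"fn": "jog_arm", "kwargs": {
  "rows": "-6 2 0 0 0 0 -0.1;0 0 0 0 0 0 -0.1"
}}

```text
time: 6.98
position: [0.5119, 0.1669, 0.221]
tool_rot: [2.231, 2.209, -0.002]
ft_force: [-1.0, 1.4, 0.2]
grip_width: 0.551
grip_force: 0.0
```

```bash
python3 - <<'E'
from h import *
d=shot("wrist","w5");s=ctrl.get_state();print(s["position"],s["grip_width"])
g=cv2.cvtColor(d["img"],cv2.COLOR_BGR2GRAY)
E
```

```text
[0.51061402 0.17080812 0.22090833] 0.5549857784586782
```

View pics/w5.png

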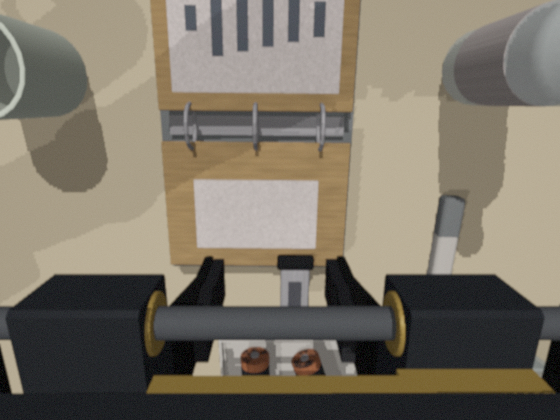

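Call:
{"fn": "jog_arm", "kwargs": {
  "rows": "-6 2 3 0 0 0 -0.1;-5.9 0 4 0 0 0 -0.1;0 0 5 0 0 0 -0.1;0 0 5 0 0 0 -0.1;0 0 0 0 0 0 -0.1"
}}

```text
time: 7.65
position: [0.524, 0.0693, 0.0554]
tool_rot: [-2.214, -2.22, 0.01]
ft_force: [-0.3, -0.7, -0.3]
grip_width: 0.548
grip_force: 0.0
```

```bash
python3 - <<'E'
from h import *
d=shot("wrist","w6");s=ctrl.get_state();print(s["position"],s["grip_width"])
g=cv2.cvtColor(d["img"],cv2.COLOR_BGR2GRAY);m=np.zeros_like(g);m[240:290,225:325]=(g[240:290,225:325]<100)
n,l,st,c=cv2.connectedComponentsWithStats(m);print(st[1:],c[1:]);print(plane(d,c[1:],.035))
E
```

```text
[0.52656437 0.06957545 0.05821742] 0.5508280421175047
[[318 245   2   5   7]
 [318 251   1   3   3]
 [318 257   1   2   2]
 [277 260  26  30 741]] [[318.42857143 246.85714286]
 [318.         252.        ]
 [318.         257.5       ]
 [289.01889339 274.44534413]]
[[0.54605962 0.07792963 0.035     ]
 [0.54594021 0.07501453 0.035     ]
 [0.54605471 0.07187093 0.035     ]
 [0.53079404 0.06188214 0.035     ]]
```

Call:
{"fn": "jog_arm", "kwargs": {
  "rows": "-1.7 0.4 0 0 0 0 -0.1;0 0 2.5 0 0 0 -0.1;0 0 2.2 0 0 0 -0.1;0 0 0 0 0 0 -0.1;0 0 0 0 0 0 0.6"
}}

```text
time: 8.32
position: [0.5338, 0.0505, 0.014]
tool_rot: [2.22, 2.219, 0.004]
ft_force: [0.3, 0.1, 0.2]
grip_width: 0.496
grip_force: 0.0
```

Call:
{"fn": "jog_arm", "kwargs": {
  "rows": "0 0 0 0 0 0 0.6;0 0 0 0 0 0 0.6;0 0 0 0 0 0 0.6;0 0 0 0 0 0 0.6"
}}

```text
time: 8.82
position: [0.5317, 0.0508, 0.0131]
tool_rot: [-2.222, -2.221, 0.001]
ft_force: [-4.3, -0.6, 6.5]
grip_width: 0.343
grip_force: 20.0
```

Call:
{"fn": "jog_arm", "kwargs": {
  "rows": "0.27 0 -3.04 0 0 0 0.6;0.79 0 -2.95 0 0 0 0.6;1.29 0 -2.77 0 0 0 0.6;1.75 0.1 -2.5 0 0 0 0.6;2.16 0.1 -2.16 0 0 0 0.6"
}}

```text
time: 9.45
position: [0.5328, 0.1128, 0.1467]
tool_rot: [-2.223, -2.219, 0.004]
ft_force: [-0.6, 1.0, -4.1]
grip_width: 0.345
grip_force: 20.0
```

Call:
{"fn": "jog_arm", "kwargs": {
  "rows": "2.5 0.1 -1.75 0 0 0 0.6;2.77 0.1 -1.29 0 0 0 0.6;2.95 0 -0.79 0 0 0 0.6;3.04 0 -0.27 0 0 0 0.6"
}}

```text
time: 9.95
position: [0.5348, 0.2259, 0.1877]
tool_rot: [2.222, 2.221, -0.004]
ft_force: [-0.3, -1.3, -5.0]
grip_width: 0.342
grip_force: 20.0
```

Call:
{"fn": "jog_arm", "kwargs": {
  "rows": "3.04 0 0.27 0 0 0 0.6;2.95 0 0.79 0 0 0 0.6;2.77 0 1.29 0 0 0 0.6;2.5 0 1.75 0 0 0 0.6;2.16 0 2.16 0 0 0 0.6"
}}

```text
time: 10.58
position: [0.5374, 0.3616, 0.1255]
tool_rot: [2.22, 2.22, 0.006]
ft_force: [3.7, -1.5, -0.7]
grip_width: 0.345
grip_force: 20.0
```

Call:
{"fn": "jog_arm", "kwargs": {
  "rows": "1.75 0 2.5 0 0 0 0.6;1.29 0 2.77 0 0 0 0.6;0.79 0 2.95 0 0 0 0.6;0.2 0 2 0 0 0 0.6;0 0 0 0 0 0 0.6"
}}

```text
time: 11.2
position: [0.5383, 0.4023, 0.0222]
tool_rot: [2.222, 2.221, 0.009]
ft_force: [4.3, 3.5, 0.2]
grip_width: 0.342
grip_force: 20.0
```

Call:
{"fn": "jog_arm", "kwargs": {
  "rows": "0 0 0.3 0 0 0 0.2;0 0 0 0 0 0 -0.1;0 0 0 0 0 0 -0.1;0 0 0 0 0 0 -0.1;0 0 -5 0 0 0 -0.1"
}}

```text
time: 11.82
position: [0.533, 0.3978, 0.0652]
tool_rot: [-2.22, -2.221, 0.015]
ft_force: [1.2, -0.3, 0.0]
grip_width: 0.549
grip_force: 0.0
```

Call:
{"fn": "jog_arm", "kwargs": {
  "rows": "0 0 -6 0 0 0 -0.1;-3 0 -5 0 0 0 -0.1;-6 0 -3 0 0 0 -0.1;-6 0 -2 0 0 0 -0.1;-6 0 0 0 0 0 -0.1"
}}

```text
time: 12.45
position: [0.5367, 0.194, 0.2296]
tool_rot: [2.219, 2.22, 0.006]
ft_force: [0.9, 0.0, -0.3]
grip_width: 0.55
grip_force: 0.0
```

Call:
{"fn": "jog_arm", "kwargs": {
  "rows": "-6 0 0 0 0 0 -0.1;-3 3 0 0 0 0 -0.1;0 5 0 0 0 0 -0.1;0 5 0 0 0 0 -0.1;0 0 0 0 0 0 -0.1"
}}

```text
time: 13.08
position: [0.6677, 0.1043, 0.2244]
tool_rot: [-2.222, -2.218, 0.003]
ft_force: [0.9, -0.0, -0.2]
grip_width: 0.548
grip_force: 0.0
```

```bash
python3 - <<'E'
from h import *
d=shot("wrist","w7");e=shot("side");s=ctrl.get_state();print(s["position"],s["grip_width"],d["origin"])
cv2.imwrite("pics/s7.png",np.hstack([cv2.resize(d["img"],(400,300)),cv2.resize(e["img"],(400,300))]))
E
```

```text
[0.66542953 0.10554171 0.22620293] 0.5491022660221742 [0.6676665  0.18489809 0.38726846]
```

View pics/s7.png

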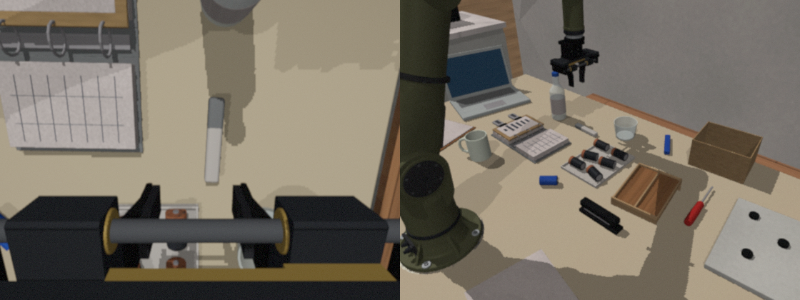

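```bash
python3 - <<'E'
from h import *
import pickle
np.set_printoptions(precision=4,suppress=True)
d=shot("wrist");W=[pickle.load(open(f"w{i}.pkl","rb")) for i in(1,2)]
b=d["img"].astype(int);diff=np.abs(b-np.median(b[100:250,320:360].reshape(-1,3),axis=0)).sum(2)
p=plane(d,np.array([[217,97],[213,182]])*1.4,.018);print(p,p.mean(0))
for e in([(445,63),(480,106),(304,136)],[(427,183),(460,217),(298,255)]):print("tri",tri(W+[d],e))
q=plane(d,np.array([[10,62],[133,64],[135,149],[12,145]])*1.4,.024);print("page",q,q.mean(0))
cv2.imwrite("pics/m.png",cv2.resize(d["img"][110:280,240:380],None,fx=3,fy=3))
E
```

```text
[[0.6926 0.1564 0.018 ]
 [0.6894 0.031  0.018 ]] [0.691  0.0937 0.018 ]
tri [0.6942 0.1529 0.0106]
tri [0.6888 0.0317 0.0172]
page [[0.4218 0.2015 0.024 ]
 [0.5818 0.199  0.024 ]
 [0.5768 0.0841 0.024 ]
 [0.4021 0.0898 0.024 ]] [0.4956 0.1436 0.024 ]
```

View pics/m.png

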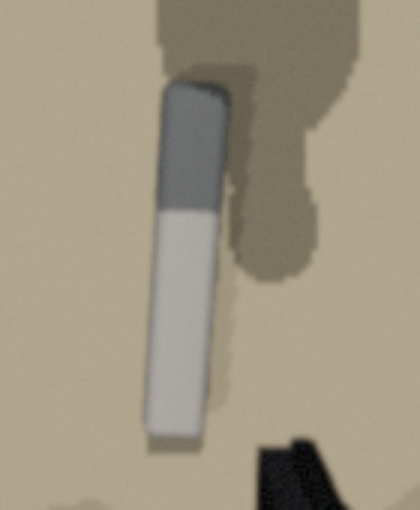

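Call:
{"fn": "jog_arm", "kwargs": {
  "rows": "-1.25 2.5 5 0 0 0 -0.1;0 0 5 0 0 0 -0.1;0 0 5 0 0 0 -0.1;0 0 4.5 0 0 0 -0.1;0 0 0 0 0 0 -0.1"
}}

```text
time: 13.85
position: [0.6868, 0.0926, 0.0289]
tool_rot: [-2.217, -2.219, 0.01]
ft_force: [-0.8, 0.3, 0.3]
grip_width: 0.549
grip_force: 0.0
```

Call:
{"fn": "jog_arm", "kwargs": {
  "rows": "0 0 0 0 0 0 -0.1"
}}

```text
time: 13.98
position: [0.6921, 0.0934, 0.035]
tool_rot: [2.219, 2.22, 0.005]
ft_force: [-0.5, 0.6, 0.6]
grip_width: 0.55
grip_force: 0.0
```

```bash
python3 - <<'E'
from h import *
d=shot("wrist");s=ctrl.get_state();print(s["position"],s["grip_width"],d["origin"])
b=d["img"][150:290,180:380].astype(float);sat=b.max(2)-b.min(2);m=((sat<22)&(b.min(2)>60)).astype(np.uint8)
n,l,st,c=cv2.connectedComponentsWithStats(m);i=1+np.argmax(st[1:,4]);print(st[i],c[i])
for r in(20,50,80,110):
    x=np.where(l[r]==i)[0]
    if len(x):print(r+150,x.min()+180,x.max()+180,plane(d,[[x.mean()+180,r+150]],.018))
E
```

```text
[0.69282216 0.09344297 0.03576097] 0.5468227813425571 [0.69087383 0.17376879 0.19798166]
[  75    0   51  140 6036] [98.03031809 68.00281643]
170 258 303 [[0.6942305  0.14316975 0.018     ]]
200 257 301 [[0.69355575 0.12811358 0.018     ]]
230 257 299 [[0.69310339 0.11232134 0.018     ]]
260 256 296 [[0.69210484 0.09573815 0.018     ]]
```

Centred (x 0.692). Lower 3 cm and grip.

Call:
{"fn": "jog_arm", "kwargs": {
  "rows": "0 0 2 0 0 0 -0.1;0 0 1 0 0 0 -0.1;0 0 0 0 0 0 0.5;0 0 0 0 0 0 1;0 0 0 0 0 0 1",
  "force": 25
}}

```text
time: 14.65
position: [0.6909, 0.0928, 0.0019]
tool_rot: [-2.221, -2.221, 0.0]
ft_force: [0.6, 0.6, -0.4]
grip_width: 0.292
grip_force: 0.1
```

Call:
{"fn": "jog_arm", "kwargs": {
  "rows": "0 0 0 0 0 0 1;0 0 0 0 0 0 1;0 0 0 0 0 0 1;0 0 -5 0 0 0 1;0 0 -5 0 0 0 1"
}}

```text
time: 15.28
position: [0.6904, 0.0927, 0.1025]
tool_rot: [-2.221, -2.221, 0.002]
ft_force: [0.9, -0.3, -0.6]
grip_width: 0.25
grip_force: 24.7
```

Call:
{"fn": "jog_arm", "kwargs": {
  "rows": "1.2 -5 0 0 0 0 1;1.2 -5 0 0 0 0 1;1.2 -5 0 0 0 0 1;1.3 -4.8 0 0 0 0 1;0 0 0 0 0 0.175 1"
}}

```text
time: 15.9
position: [0.4891, 0.1432, 0.1019]
tool_rot: [-2.407, -2.018, 0.003]
ft_force: [0.5, -0.0, -0.6]
grip_width: 0.253
grip_force: 24.7
```

Call:
{"fn": "jog_arm", "kwargs": {
  "rows": "0 0 0 0 0 0.175 1;0 0 0 0 0 0.175 1;0 0 0 0 0 0.175 1;0 0 0 0 0 0.175 1;0 0 0 0 0 0.175 1"
}}

```text
time: 16.52
position: [0.493, 0.1418, 0.1023]
tool_rot: [3.038, 0.8, 0.001]
ft_force: [0.5, 0.5, 0.1]
grip_width: 0.253
grip_force: 24.7
```

Call:
{"fn": "jog_arm", "kwargs": {
  "rows": "0 0 0 0 0 0.175 1;0 0 0 0 0 0.175 1;0 0 0 0 0 0.175 1;0 0 0 0 0 0 1"
}}

```text
time: 17.02
position: [0.493, 0.1418, 0.1022]
tool_rot: [3.142, -0.003, 0.001]
ft_force: [-0.1, 0.4, -1.1]
grip_width: 0.251
grip_force: 24.7
```

```bash
python3 - <<'E'
from h import *
d=shot("wrist","w8");s=ctrl.get_state();print(s["position"],s["grip_width"],R.from_rotvec(s["tool_rot"]).as_matrix().round(3).tolist())
e=shot("scene")
cv2.imwrite("pics/s8.png",np.hstack([cv2.resize(d["img"],(400,300)),cv2.resize(e["img"][80:280,200:470],(400,300))]))
E
```

```text
[0.49296526 0.14190649 0.10222413] 0.25009873064203403 [[1.0, -0.001, 0.0], [-0.001, -1.0, 0.0], [0.0, -0.0, -1.0]]
```

View pics/s8.png

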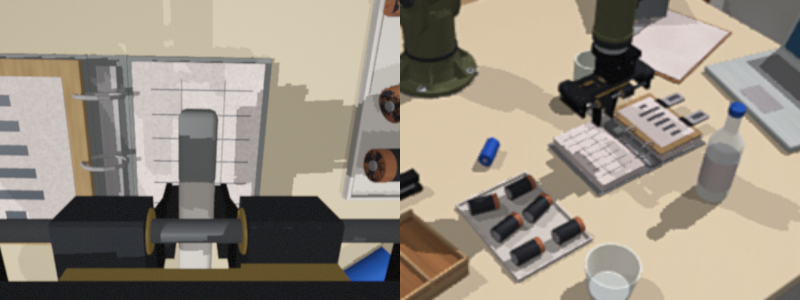

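Call:
{"fn": "jog_arm", "kwargs": {
  "rows": "0 0 4 0 0 0 1;0 0 2.5 0 0 0 1;0 0 1 0 0 0 1;0 0 0 0 0 0 1;0 0 0 0 0 0 0.3"
}}

```text
time: 17.75
position: [0.4938, 0.1421, 0.0279]
tool_rot: [-3.141, 0.006, -0.003]
ft_force: [0.4, -0.2, -0.1]
grip_width: 0.302
grip_force: 0.0
```

Call:
{"fn": "jog_arm", "kwargs": {
  "rows": "0 0 0 0 0 0 0.1;0 0 0 0 0 0 0;0 0 -3 0 0 0 0;0 0 -5 0 0 0 0;0 0 -5 0 0 -0.175 0"
}}

```text
time: 18.38
position: [0.4927, 0.1417, 0.1585]
tool_rot: [3.129, 0.275, -0.0]
ft_force: [1.0, 0.4, 0.6]
grip_width: 0.502
grip_force: 0.0
```

```bash
python3 - <<'E'
from h import *
d=shot("wrist","w9");s=ctrl.get_state();print(s["position"],s["grip_width"])
e=shot("scene")
cv2.imwrite("pics/s9.png",np.hstack([cv2.resize(d["img"],(400,300)),cv2.resize(e["img"][80:280,200:470],(400,300))]))
E
```

```text
[0.49674078 0.14319191 0.16598192] 0.4993080859547011
```

View pics/s9.png

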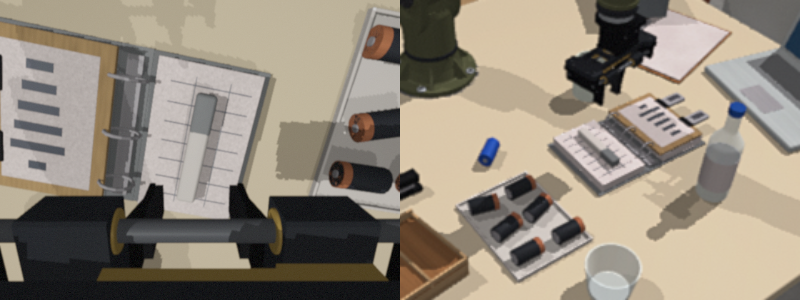

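Call:
{"fn": "jog_arm", "kwargs": {
  "rows": "0 0 -2 0 0 -0.175 0;0 0 -2 0 0 -0.175 0;0 0 -2 0 0 -0.175 0;0 0 -2 0 0 -0.175 0;0 0 -2 0 0 -0.175 0"
}}

```text
time: 19.1
position: [0.4927, 0.1417, 0.2572]
tool_rot: [-2.718, -1.576, 0.001]
ft_force: [-0.1, -0.3, -0.8]
grip_width: 0.494
grip_force: 0.0
```

Call:
{"fn": "jog_arm", "kwargs": {
  "rows": "0 0 0 0 0 -0.175 0;0 0 0 0 0 -0.175 0;0 0 0 0 0 -0.175 0;-5 1 0 0 0 0 0;-5 1 0 0 0 0 0"
}}

```text
time: 19.73
position: [0.513, 0.0411, 0.2566]
tool_rot: [2.22, 2.223, -0.0]
ft_force: [0.2, -0.7, 0.2]
grip_width: 0.498
grip_force: 0.0
```

Call:
{"fn": "jog_arm", "kwargs": {
  "rows": "-6 1 0 0 0 0 0;-6 1 0 0 0 0 0;-6 1 0 0 0 0 0;-6 1 0 0 0 0 0;0 0 0 0 0 0 0"
}}

```text
time: 20.35
position: [0.5516, -0.205, 0.256]
tool_rot: [2.232, 2.209, -0.005]
ft_force: [-0.3, 0.0, -0.5]
grip_width: 0.502
grip_force: 0.0
```

```bash
python3 - <<'E'
from h import *
import pickle
d=shot("wrist","wa");pickle.dump(d,open("wa.pkl","wb"));s=ctrl.get_state();print(s["position"],d["origin"],s["tool_rot"])
E
```

```text
[ 0.55219021 -0.20088566  0.25606782] [ 0.5520644  -0.12402589  0.41870376] [-2.22720273e+00 -2.21446117e+00  1.95399829e-03]
```

Call:
{"fn": "jog_arm", "kwargs": {
  "rows": "-6 -1 0 0 0 0 0;-6 -1 0 0 0 0 0;-6 -1 0 0 0 0 0;0 0 0 0 0 0 0"
}}

```text
time: 20.9
position: [0.5201, -0.3828, 0.2563]
tool_rot: [-2.23, -2.213, 0.005]
ft_force: [1.4, 0.4, -0.5]
grip_width: 0.499
grip_force: 0.0
```

```bash
python3 - <<'E'
from h import *
import pickle
d=shot("wrist","wb");pickle.dump(d,open("wb.pkl","wb"));s=ctrl.get_state();print(s["position"],d["origin"],s["tool_rot"])
a=cv2.imread("pics/wa.png");cv2.imwrite("pics/wab.png",np.vstack([a[:300],d["img"][:300]]))
E
```

```text
[ 0.52215585 -0.37900449  0.25636838] [ 0.52050782 -0.30192299  0.41909915] [-2.22426305e+00 -2.21715924e+00  3.34189004e-04]
```

View pics/wab.png

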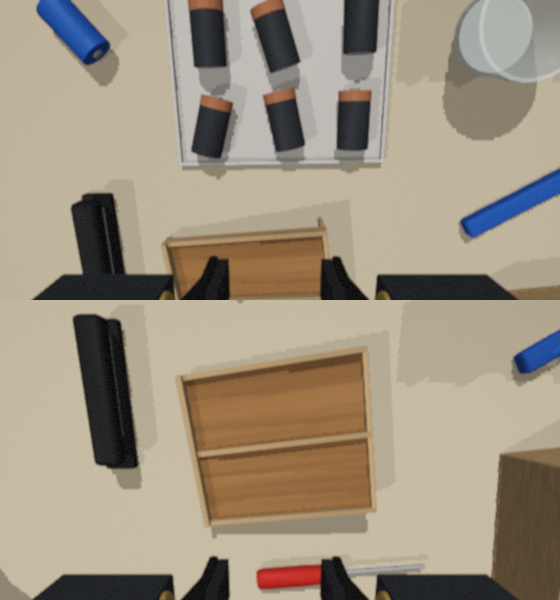

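```bash
cat >> h.py <<'E'
def cells(d,z=.0195,box=(.44,.69,-.2,-.01)):
    """battery centres (x,y), axis angle from +y (deg, + = toward +x), area"""
    h=cv2.cvtColor(d["img"],cv2.COLOR_BGR2HSV);g=h[...,2]
    m=((g<75)|((h[...,0]<15)&(h[...,1]>110)&(g<200))).astype(np.uint8)
    m[275:]=0;m=cv2.morphologyEx(m,cv2.MORPH_OPEN,np.ones((7,7)))
    c,_=cv2.findContours(m,cv2.RETR_EXTERNAL,cv2.CHAIN_APPROX_NONE);o=[]
    for k in c:
        if cv2.contourArea(k)<700:continue
        (u,v),(w,l),a=cv2.minAreaRect(k);B=cv2.boxPoints(((u,v),(w,l),a))
        p=plane(d,[[u,v]],z)[0]
        if not(box[0]<p[0]<box[1] and box[2]<p[1]<box[3]):continue
        e=[(B[i]+B[(i+1)%4])/2 for i in range(4)]
        P=plane(d,e,z);A,Bq=P[0]-P[2],P[1]-P[3];q=A if np.linalg.norm(A)>np.linalg.norm(Bq) else Bq
        if q[1]<0:q=-q
        o.append([*p[:2].round(4),round(np.degrees(np.arctan2(q[0],q[1])),1),round(np.linalg.norm(q),3),round(min(np.linalg.norm(A),np.linalg.norm(Bq)),3),(int(u),int(v))])
    return o
E
python3 - <<'E'
from h import *
import pickle
np.set_printoptions(precision=4,suppress=True)
A,B=[pickle.load(open(f"w{i}.pkl","rb")) for i in"ab"]
for c in cells(A):print(c)
print("rackL",plane(B,[[178,77],[208,225]],.030)[:,:2],"rackR",plane(B,[[366,47],[375,211]],.05)[:,:2])
print("tri",tri([A,B],[(165,241),(178,77)]),tri([A,B],[(324,231),(366,47)]))
print("tray",plane(A,[[180,166],[383,161],[167,10],[396,10]],.01)[:,:2])
E
```

```text
[np.float64(0.6325), np.float64(-0.1473), np.float64(-1.2), np.float64(0.049), np.float64(0.032), (352, 125)]
[np.float64(0.4848), np.float64(-0.1476), np.float64(14.3), np.float64(0.061), np.float64(0.032), (211, 127)]
[np.float64(0.5604), np.float64(-0.1409), np.float64(-11.4), np.float64(0.06), np.float64(0.031), (283, 119)]
[np.float64(0.6351), np.float64(-0.0539), np.float64(-1.0), np.float64(0.048), np.float64(0.033), (360, 26)]
[np.float64(0.5518), np.float64(-0.0598), np.float64(-17.2), np.float64(0.062), np.float64(0.031), (274, 34)]
[np.float64(0.4862), np.float64(-0.0579), np.float64(-0.6), np.float64(0.06), np.float64(0.033), (207, 32)]
rackL [[ 0.4246 -0.2765]
 [ 0.4449 -0.4296]] rackR [[ 0.603  -0.2536]
 [ 0.622  -0.4091]]
tri [ 0.4217 -0.2756  0.0151] [ 0.6023 -0.2534  0.0494]
tray [[ 0.4459 -0.1895]
 [ 0.6693 -0.1863]
 [ 0.4461 -0.0354]
 [ 0.6711 -0.038 ]]
```

```bash
python3 - <<'E'
from h import *
import pickle
A=pickle.load(open("wa.pkl","rb"));h=cv2.cvtColor(A["img"],cv2.COLOR_BGR2HSV)
print(h[95:99,350:356:5].tolist(),h[3,360].tolist(),h[100,216].tolist(),"floor",h[140,250].tolist())
s=open("h.py").read().replace("(h[...,0]<15)&(h[...,1]>110)&(g<200)","(h[...,0]<16)&(h[...,1]>90)")
open("h.py","w").write(s)
E
python3 -c "
from h import *
import pickle
for c in cells(pickle.load(open('wa.pkl','rb'))):print([float(v) for v in c[:5]],c[5])"
```

```text
[[[11, 139, 161], [11, 136, 172]], [[11, 139, 162], [11, 137, 171]], [[11, 144, 161], [11, 133, 172]], [[11, 144, 161], [12, 140, 170]]] [115, 27, 57] [11, 136, 161] floor [11, 11, 192]
[0.4849, -0.1474, 14.0, 0.061, 0.033] (211, 127)
[0.632, -0.1415, 1.1, 0.06, 0.033] (352, 119)
[0.561, -0.1405, -12.7, 0.06, 0.032] (284, 119)
[0.6351, -0.0539, -1.0, 0.048, 0.033] (360, 26)
[0.5523, -0.0595, -18.6, 0.062, 0.032] (275, 33)
[0.4861, -0.058, -0.6, 0.06, 0.033] (207, 32)
```

Call:
{"fn": "jog_arm", "kwargs": {
  "rows": "5 3 2 0 0 0 0;6 3 2 0 0 0 0;6 3 2 0 0 0 0;6 2 2 0 0 0 0;0 0 2 0 0 0 0",
  "force": 20
}}

```text
time: 21.58
position: [0.628, -0.1519, 0.1618]
tool_rot: [-2.202, -2.236, -0.008]
ft_force: [-0.5, 0.0, -0.1]
grip_width: 0.503
grip_force: 0.0
```

Call:
{"fn": "jog_arm", "kwargs": {
  "rows": "0.8 0 3 0 0 0 0;0 0 4 0 0 0 0;0 0 3 0 0 0 0;0 0 0 0 0 0 0;0 0 0 0 0 0 0"
}}

```text
time: 22.2
position: [0.6263, -0.1557, 0.0639]
tool_rot: [2.219, 2.222, 0.002]
ft_force: [0.3, 0.7, -0.6]
grip_width: 0.503
grip_force: 0.0
```

```bash
python3 - <<'E'
from h import *
d=shot("wrist");s=ctrl.get_state();print(s["position"])
print([[float(v) for v in c[:5]]+[c[5]] for c in cells(d)])
E
```

```text
[ 0.6266987  -0.15608529  0.064489  ]
[[0.4849, -0.1442, 13.6, 0.063, 0.04, (34, 226)], [0.6328, -0.1418, -0.6, 0.063, 0.033, (287, 223)], [0.5601, -0.1425, -11.1, 0.066, 0.036, (162, 224)], [0.5507, -0.0587, -17.6, 0.065, 0.035, (131, 70)], [0.4965, -0.0566, 10.8, 0.063, 0.027, (26, 66)], [0.6349, -0.0505, -0.9, 0.051, 0.033, (293, 54)]]
```

Call:
{"fn": "jog_arm", "kwargs": {
  "rows": "1.4 0.6 0.5 0 0 0 0;0 0 2.5 0 0 0 0;0 0 2.2 0 0 0 0;0 0 0 0 0 0 0.3;0 0 0 0 0 0 0.6"
}}

```text
time: 22.88
position: [0.6325, -0.142, 0.0117]
tool_rot: [2.22, 2.221, 0.002]
ft_force: [0.7, 0.0, -1.0]
grip_width: 0.373
grip_force: 20.0
```

Call:
{"fn": "jog_arm", "kwargs": {
  "rows": "0 0 0 0 0 0 0.6;0 0 0 0 0 0 0.6;0 0 -5 0 0 -0.127 0.6;0 0 -5 0 0 0 0.6;0 0 0 0 0 0 0.6"
}}

```text
time: 23.5
position: [0.6351, -0.1434, 0.1165]
tool_rot: [2.071, 2.351, 0.009]
ft_force: [0.3, -0.5, -1.9]
grip_width: 0.372
grip_force: 20.0
```

Call:
{"fn": "jog_arm", "kwargs": {
  "rows": "-3.65 -4.3 0 0 0 0 0.6;-3.65 -4.3 0 0 0 0 0.6;-3.65 -4.3 0 0 0 0 0.6;-3.65 -4.3 0 0 0 0 0.6;0 0 3 0 0 0 0.6"
}}

```text
time: 24.12
position: [0.4761, -0.3157, 0.0821]
tool_rot: [2.084, 2.344, -0.003]
ft_force: [0.5, 0.5, -1.3]
grip_width: 0.373
grip_force: 20.0
```

Call:
{"fn": "jog_arm", "kwargs": {
  "rows": "0 0 2 0 0 0 0.6;0 0 0 0 0 0 0.6;0 0 0 0 0 0 0.6"
}}

```text
time: 24.5
position: [0.4796, -0.3092, 0.0609]
tool_rot: [2.075, 2.358, 0.0]
ft_force: [0.8, 0.2, -1.5]
grip_width: 0.372
grip_force: 20.0
```

```bash
cat >> h.py <<'E'
O=np.array([.5148,-.3433]);UX=np.array([.992,.127]);UY=np.array([-.127,.992])
def rackpos():
    s=ctrl.get_state();p=s["position"];M=R.from_rotvec(s["tool_rot"]).as_matrix()
    q=np.array(p[:2])-O;print("rack xy mm",(1000*np.array([q@UX,q@UY])).round(1),"z",round(p[2],4),"toolx",M[:2,0].round(3),"w",round(s["grip_width"],3))
E
python3 - <<'E'
from h import *
rackpos();d=shot("wrist","wc")
E
```

```text
rack xy mm [-30.5  38.3] z 0.0609 toolx [-0.127  0.992] w 0.372
```

View pics/wc.png

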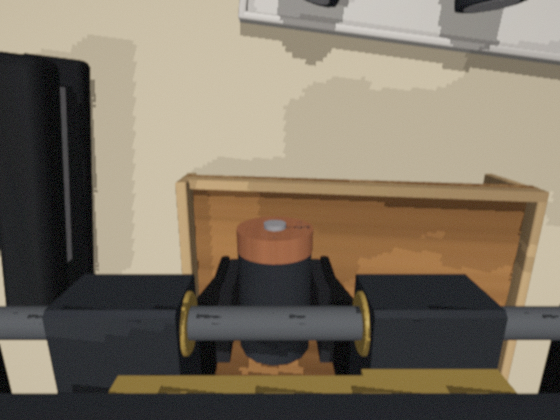

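Call:
{"fn": "jog_arm", "kwargs": {
  "rows": "0 0 1.5 0 0 0 0.6;0 0 1.2 0 0 0 0.6;0 0 0 0 0 0 0.6;0 0 0 0 0 0 0.1;0 0 0 0 0 0 0"
}}

```text
time: 25.18
position: [0.4798, -0.3095, 0.0342]
tool_rot: [2.075, 2.357, 0.0]
ft_force: [-0.2, -0.3, -0.8]
grip_width: 0.47
grip_force: 0.1
```

```bash
python3 - <<'E'
from h import *
rackpos();print(ctrl.get_state()["ft_force"])
E
```

```text
rack xy mm [-30.4  38. ] z 0.0342 toolx [-0.127  0.992] w 0.47
[-0.15454255 -0.27065393 -0.79245732]
```

Call:
{"fn": "jog_arm", "kwargs": {
  "rows": "0 0 0 0 0 0 0;0 0 -2 0 0 0 0;0 0 -3 0 0 0 0;0 0 -5 0 0 0.127 0;0 0 -2 0 0 0 0"
}}

```text
time: 25.8
position: [0.4808, -0.3101, 0.1573]
tool_rot: [2.219, 2.216, 0.003]
ft_force: [0.3, 0.2, -0.8]
grip_width: 0.5
grip_force: 0.0
```

Call:
{"fn": "jog_arm", "kwargs": {
  "rows": "4.5 4.5 0 0 0 0 0;4.5 4.5 0 0 0 0 0;2 1.5 0 0 0 0 0;0 0 0 0 0 0 0;0 0 0 0 0 0 0"
}}

```text
time: 26.42
position: [0.5818, -0.2025, 0.1536]
tool_rot: [2.223, 2.219, -0.002]
ft_force: [0.2, 0.1, 0.2]
grip_width: 0.494
grip_force: 0.0
```

```bash
cat >> h.py <<'E'
def rackcells(d):
    out=[]
    for c in cells(d,z=.04,box=(.4,.65,-.46,-.24)):
        q=np.array(c[:2])-O;out.append([*(1000*np.array([q@UX,q@UY])).round(1),float(c[2]),float(c[3])])
    return out
def report():
    s=ctrl.get_state();d=shot("wrist");print("TCP",np.round(s["position"],4),"yaw",np.degrees(np.arctan2(-R.from_rotvec(s["tool_rot"]).as_matrix()[0,0],R.from_rotvec(s["tool_rot"]).as_matrix()[1,0])).round(1))
    for c in cells(d):print([float(v) for v in c[:5]],c[5])
    print("rack (wrist)",rackcells(d))
E
python3 - <<'E'
from h import *
report()
for n in("scene","side"):
    d=shot(n);h=cv2.cvtColor(d["img"],cv2.COLOR_BGR2HSV)
    m=(((h[...,0]<16)&(h[...,1]>120)&(h[...,2]<140))|(h[...,2]<60)).astype(np.uint8)
    c,_=cv2.findContours(m,cv2.RETR_EXTERNAL,cv2.CHAIN_APPROX_NONE)
    for k in c:
        if 60<cv2.contourArea(k)<900:
            p=plane(d,[cv2.minAreaRect(k)[0]],.035)[0][:2]-O
            q=1000*np.array([p@UX,p@UY])
            if abs(q[0])<100 and abs(q[1])<85:print(n,q.round(0),cv2.contourArea(k))
E
```

```text
TCP [ 0.5818 -0.2025  0.1536] yaw -0.1
[0.4848, -0.1475, 13.6, 0.064, 0.034] (152, 138)
[0.5601, -0.1409, -10.7, 0.062, 0.033] (247, 129)
[0.6353, -0.0649, -89.9, 0.033, 0.027] (350, 21)
[0.5542, -0.0688, -17.2, 0.046, 0.032] (237, 27)
[0.4863, -0.0694, -0.1, 0.04, 0.034] (143, 28)
rack (wrist) []
scene [ 12. -39.] 741.5
scene [-5. 55.] 343.5
```

Call:
{"fn": "jog_arm", "kwargs": {
  "rows": "5.2 -2.2 3 0 0 0 0;1 0 3 0 0 -0.1 0;0 0 3 0 0 -0.09 0;0 0 3 0 0 0 0;0 0 0 0 0 0 0"
}}

```text
time: 27.2
position: [0.5585, -0.1406, 0.0321]
tool_rot: [-2.0, -2.417, 0.004]
ft_force: [-1.0, 0.2, -0.3]
grip_width: 0.502
grip_force: 0.0
```

```bash
python3 -c "
from h import *
report()"
```

```text
TCP [ 0.5585 -0.1406  0.0321] yaw 10.8
[0.5574, -0.126, -11.0, 0.035, 0.032] (279, 241)
[0.487, -0.1392, 13.1, 0.052, 0.034] (136, 240)
[0.6369, -0.0447, -2.9, 0.066, 0.039] (486, 106)
[0.5523, -0.0609, -17.6, 0.064, 0.034] (295, 106)
[0.4868, -0.0585, -3.7, 0.061, 0.036] (151, 72)
rack (wrist) []
```

Call:
{"fn": "jog_arm", "kwargs": {
  "rows": "0 0.15 1 0 0 0 0;0 0 1 0 0 0 0;0 0 0 0 0 0 0;0 0 0 0 0 0 0.6;0 0 0 0 0 0 0.6"
}}

```text
time: 27.88
position: [0.5629, -0.1396, 0.0145]
tool_rot: [2.0, 2.422, 0.0]
ft_force: [0.3, 0.2, -0.4]
grip_width: 0.374
grip_force: 19.9
```

Call:
{"fn": "jog_arm", "kwargs": {
  "rows": "0 0 0 0 0 0 0.6;0 0 0 0 0 0 0.6;0 0 -5 0 0 0.06 0.6;0 0 -4 0 0 0 0.6;0 0 0 0 0 0 0.6"
}}

```text
time: 28.5
position: [0.5653, -0.1402, 0.1079]
tool_rot: [2.068, 2.356, 0.006]
ft_force: [-0.0, 0.3, -1.9]
grip_width: 0.372
grip_force: 19.9
```

```bash
python3 -c "
from h import *
rackpos()"
```

```text
rack xy mm [ 75.9 195.1] z 0.1079 toolx [-0.13   0.992] w 0.372
```

Call:
{"fn": "jog_arm", "kwargs": {
  "rows": "-5.2 -2.6 0 0 0 0 0.6;-5.2 -2.6 0 0 0 0 0.6;-5.3 -2.7 0 0 0 0 0.6;0 0 2 0 0 0 0.6;0 0 0 0 0 0 0.6"
}}

```text
time: 29.12
position: [0.5023, -0.3047, 0.0812]
tool_rot: [-2.07, -2.355, 0.002]
ft_force: [-0.1, 0.2, -1.5]
grip_width: 0.372
grip_force: 19.9
```

```bash
python3 -c "
from h import *
rackpos()
d=shot('wrist','wd');h=cv2.cvtColor(d['img'],cv2.COLOR_BGR2HSV)
m=((h[...,0]<13)&(h[...,1]>100)).astype(np.uint8);print(h[250,300],h[240,275])
cv2.imwrite('pics/wd.png',d['img'])
print(rackcells(d))"
```

```text
rack xy mm [-7.5 39.9] z 0.0812 toolx [-0.128  0.992] w 0.372
[ 12 140 151] [ 11 135 149]
[[np.float64(41.6), np.float64(55.7), 83.9, 0.036], [np.float64(-21.5), np.float64(50.4), 82.5, 0.115]]
```

View pics/wd.png

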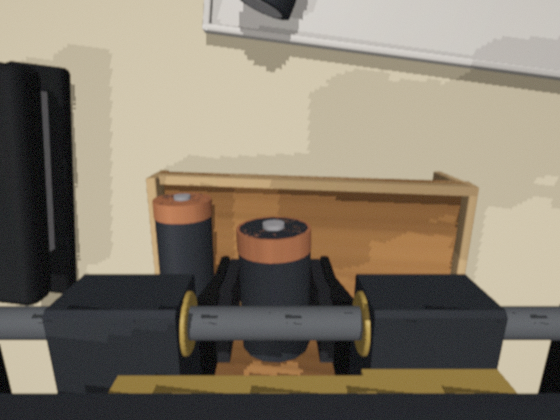

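Call:
{"fn": "jog_arm", "kwargs": {
  "rows": "-0.1 0.7 0 0 0 0 0.6;0 0 2 0 0 0 0.6;0 0 2 0 0 0 0.6;0 0 0 0 0 0 0.6;0 0 0 0 0 0 0.1"
}}

```text
time: 29.8
position: [0.5123, -0.3057, 0.0447]
tool_rot: [2.072, 2.361, 0.0]
ft_force: [-0.0, -0.1, 0.6]
grip_width: 0.418
grip_force: 0.0
```

Call:
{"fn": "jog_arm", "kwargs": {
  "rows": "0 0 0 0 0 0 0;0 0 0 0 0 0 0;0 0 -2 0 0 0 0;0 0 -3 0 0 0 0;0 0 -5 0 0 0.127 0"
}}

```text
time: 30.42
position: [0.5109, -0.3052, 0.1454]
tool_rot: [-2.221, -2.22, 0.001]
ft_force: [0.6, -0.1, 0.3]
grip_width: 0.497
grip_force: 0.0
```

Call:
{"fn": "jog_arm", "kwargs": {
  "rows": "4.5 -1 -1 0 0 0 0;4.5 0 0 0 0 0 0;0 0 0 0 0 0 0;0 0 0 0 0 0 0"
}}

```text
time: 30.92
position: [0.5018, -0.2164, 0.1556]
tool_rot: [2.217, 2.223, 0.001]
ft_force: [0.2, 0.5, 1.2]
grip_width: 0.5
grip_force: 0.0
```

```bash
python3 -c "
from h import *
report()"
```

```text
TCP [ 0.5018 -0.2164  0.1556] yaw 0.2
[0.4848, -0.1466, 15.2, 0.062, 0.033] (253, 118)
[0.636, -0.0718, 89.8, 0.035, 0.015] (462, 11)
[0.5576, -0.0763, 77.7, 0.033, 0.032] (353, 17)
[0.4869, -0.0768, 89.8, 0.031, 0.024] (255, 18)
rack (wrist) []
```

Call:
{"fn": "jog_arm", "kwargs": {
  "rows": "5 -1.7 3 0 0 0 0;2 0 3 0 0 0.125 0;0 0 3 0 0 0.125 0.1;0 0 3 0 0 0 0.1;0 0 0 0 0 0 0.1"
}}

```text
time: 31.6
position: [0.4821, -0.1466, 0.0323]
tool_rot: [-2.477, -1.926, 0.006]
ft_force: [0.5, -0.2, 0.5]
grip_width: 0.454
grip_force: 0.0
```

```bash
python3 -c "
from h import *
report()"
```

```text
TCP [ 0.4821 -0.1466  0.0323] yaw -14.3
[0.489, -0.1331, 13.9, 0.036, 0.033] (283, 240)
[0.4861, -0.0564, -0.2, 0.065, 0.034] (235, 85)
[0.6207, -0.0668, 2.4, 0.022, 0.011] (546, 27)
[0.5533, -0.0622, -17.8, 0.063, 0.035] (387, 58)
rack (wrist) []
```

Call:
{"fn": "jog_arm", "kwargs": {
  "rows": "0 0.3 0.5 0 0 0 0.1;0 0 1.3 0 0 0 0.1;0 0 0 0 0 0 0.1;0 0 0 0 0 0 0.6;0 0 0 0 0 0 0.6"
}}

```text
time: 32.28
position: [0.4873, -0.1464, 0.0164]
tool_rot: [2.478, 1.931, 0.0]
ft_force: [-0.0, -0.1, -1.0]
grip_width: 0.376
grip_force: 20.0
```

Call:
{"fn": "jog_arm", "kwargs": {
  "rows": "0 0 0 0 0 0 0.6;0 0 0 0 0 0 0.6;0 0 -5 0 0 -0.18 0.6;0 0 -4 0 0 -0.18 0.6;0 0 0 0 0 -0.02 0.6"
}}

```text
time: 32.9
position: [0.4897, -0.1471, 0.1096]
tool_rot: [2.064, 2.36, 0.005]
ft_force: [-0.3, -0.6, -1.6]
grip_width: 0.376
grip_force: 20.0
```

```bash
python3 -c "
from h import *
rackpos()"
```

```text
rack xy mm [  0.  197.8] z 0.1096 toolx [-0.133  0.991] w 0.376
```

Call:
{"fn": "jog_arm", "kwargs": {
  "rows": "-5.3 1 0 0 0 0 0.6;-5.3 1 0 0 0 0 0.6;-5.3 1.1 0 0 0 0 0.6;0 0 2 0 0 0 0.6;0 0 0 0 0 0 0.6"
}}

```text
time: 33.52
position: [0.5364, -0.298, 0.0823]
tool_rot: [-2.065, -2.358, 0.002]
ft_force: [0.1, 0.6, -1.7]
grip_width: 0.375
grip_force: 20.0
```

```bash
python3 -c "
from h import *
rackpos();print(rackcells(shot('wrist','we')))"
```

```text
rack xy mm [27.1 42.2] z 0.0823 toolx [-0.132  0.991] w 0.375
[[np.float64(72.1), np.float64(58.2), 82.3, 0.028], [np.float64(-7.7), np.float64(51.3), 82.3, 0.144]]
```

Call:
{"fn": "jog_arm", "kwargs": {
  "rows": "-0.35 0.5 0 0 0 0 0.6;0 0 2 0 0 0 0.6;0 0 1.4 0 0 0 0.6;0 0 0 0 0 0 0.6;0 0 0 0 0 0 0.1"
}}

```text
time: 34.2
position: [0.5445, -0.3029, 0.0524]
tool_rot: [2.069, 2.364, 0.0]
ft_force: [-0.9, -0.2, 0.3]
grip_width: 0.416
grip_force: 0.0
```

Call:
{"fn": "jog_arm", "kwargs": {
  "rows": "0 0 0 0 0 0 0;0 0 0 0 0 0 0;0 0 -2 0 0 0 0;0 0 -3 0 0 0 0;0 0 -5 0 0 0.127 0"
}}

```text
time: 34.83
position: [0.5437, -0.3023, 0.1533]
tool_rot: [-2.217, -2.223, 0.001]
ft_force: [0.2, -0.6, 0.3]
grip_width: 0.499
grip_force: 0.0
```

Call:
{"fn": "jog_arm", "kwargs": {
  "rows": "-6 0 -3 0 0 0 0;-3 0 -3 0 0 0 0;0 0 0 0 0 0 0;0 0 0 0 0 0 0"
}}

```text
time: 35.33
position: [0.5452, -0.3874, 0.2104]
tool_rot: [-2.214, -2.229, -0.002]
ft_force: [0.7, 0.2, 0.5]
grip_width: 0.501
grip_force: 0.0
```

```bash
python3 -c "
from h import *
d=shot('wrist','wf');rackpos()
h=cv2.cvtColor(d['img'],cv2.COLOR_BGR2HSV);m=(h[...,2]<60).astype(np.uint8);m[272:]=0
n,l,s,c=cv2.connectedComponentsWithStats(m)
for i in range(1,n):
    if s[i,4]>150:
        q=plane(d,[c[i]],.04)[0][:2]-O;print(s[i],(1000*np.array([q@UX,q@UY])).round(1))
"
```

```text
rack xy mm [ 24.7 -46.8] z 0.2096 toolx [-0.008  1.   ] w 0.503
[  13    0   82  169 9107] [-148.6   72.9]
[ 162   79   99   67 4762] [-21.8  31.9]
[143  89  19  58 416] [-73.3  36.4]
[205 257  23  15 261] [ -40.6 -109.9]
[322 257  23  15 263] [  71.1 -123.4]
```

Call:
{"fn": "jog_arm", "kwargs": {
  "rows": "5.5 2 0 0 0 0 0;5.5 2 0 0 0 0 0;5.5 2 2 0 0 0 0;5.5 2 4 0 0 0 0;5.5 1 4 0 0 0 0"
}}

```text
time: 36.0
position: [0.6301, -0.1205, 0.117]
tool_rot: [-2.211, -2.231, -0.001]
ft_force: [0.0, 0.1, -0.5]
grip_width: 0.497
grip_force: 0.0
```

Call:
{"fn": "jog_arm", "kwargs": {
  "rows": "3.5 0 3 0 0 0 0;0 0 1.5 0 0 0 0;0 0 0 0 0 0 0"
}}

```text
time: 36.38
position: [0.6282, -0.0894, 0.0718]
tool_rot: [-2.212, -2.228, 0.004]
ft_force: [-0.1, -1.1, 0.7]
grip_width: 0.505
grip_force: 0.0
```

```bash
python3 -c "
from h import *
report()"
```

```text
TCP [ 0.6282 -0.0894  0.0718] yaw 0.4
[0.5522, -0.0628, -18.1, 0.063, 0.036] (149, 197)
[0.485, -0.0597, 0.0, 0.065, 0.04] (35, 191)
[0.6351, -0.0493, -1.0, 0.063, 0.033] (288, 176)
rack (wrist) []
```

Call:
{"fn": "jog_arm", "kwargs": {
  "rows": "4 0.7 1 0 0 0 0;0 0 3 0 0 0 0;0 0 1.9 0 0 0 0;0 0 0 0 0 0 0;0 0 0 0 0 0 0.6"
}}

```text
time: 37.05
position: [0.6374, -0.0509, 0.0157]
tool_rot: [2.216, 2.225, 0.001]
ft_force: [0.2, -0.6, 0.6]
grip_width: 0.448
grip_force: 0.0
```

Call:
{"fn": "jog_arm", "kwargs": {
  "rows": "0 0 0 0 0 0 0.6;0 0 0 0 0 0 0.6;0 0 0 0 0 0 0.6;0 0 -5 0 0 -0.12 0.6;0 0 -5 0 0 0 0.6"
}}

```text
time: 37.67
position: [0.6355, -0.049, 0.1144]
tool_rot: [-2.074, -2.356, 0.002]
ft_force: [0.2, -0.2, -1.6]
grip_width: 0.374
grip_force: 20.0
```

```bash
python3 -c "
from h import *
rackpos()"
```

```text
rack xy mm [157.1 276.6] z 0.1144 toolx [-0.127  0.992] w 0.374
```

Call:
{"fn": "jog_arm", "kwargs": {
  "rows": "-5.2 -3.1 0 0 0 0 0.6;-5.2 -3.1 0 0 0 0 0.6;-5.3 -3.1 0 0 0 0 0.6;-5.3 -3.1 0 0 0 0 0.6;-5.3 -3.1 0 0 0 0 0.6"
}}

```text
time: 38.3
position: [0.5149, -0.3309, 0.1141]
tool_rot: [-2.076, -2.357, -0.001]
ft_force: [0.8, 0.3, -0.5]
grip_width: 0.373
grip_force: 20.0
```

Call:
{"fn": "jog_arm", "kwargs": {
  "rows": "-5.2 -3.2 0 0 0 0 0.6;0 0 0 0 0 0 0.6;0 0 0 0 0 0 0.6"
}}

```text
time: 38.67
position: [0.4906, -0.3848, 0.1138]
tool_rot: [-2.077, -2.355, -0.002]
ft_force: [0.5, 1.1, -1.5]
grip_width: 0.371
grip_force: 20.0
```

```bash
python3 -c "
from h import *
rackpos()"
```

```text
rack xy mm [-29.3 -38.1] z 0.1138 toolx [-0.125  0.992] w 0.371
```

Call:
{"fn": "jog_arm", "kwargs": {
  "rows": "0 0 4 0 0 0 0.6;0 0 2.5 0 0 0 0.6;0 0 1.2 0 0 0 0.6;0 0 0 0 0 0 0.6;0 0 0 0 0 0 0.1"
}}

```text
time: 39.3
position: [0.4919, -0.3856, 0.0387]
tool_rot: [2.075, 2.356, 0.001]
ft_force: [-0.7, 0.0, 0.7]
grip_width: 0.419
grip_force: 0.1
```

Call:
{"fn": "jog_arm", "kwargs": {
  "rows": "0 0 0 0 0 0 0;0 0 0 0 0 0 0;0 0 -2 0 0 0 0;0 0 -3 0 0 0 0;0 0 -5 0 0 0.127 0"
}}

```text
time: 39.92
position: [0.4899, -0.3851, 0.1385]
tool_rot: [-2.225, -2.215, 0.0]
ft_force: [0.8, -0.0, 0.9]
grip_width: 0.503
grip_force: 0.0
```

Call:
{"fn": "jog_arm", "kwargs": {
  "rows": "5.5 1 -1 0 0 0 0;5.5 1 0 0 0 0 0;5.5 1 0 0 0 0 0;5.5 1 0 0 0 0 0;4 1 2 0 0 0 0"
}}

```text
time: 40.55
position: [0.5433, -0.1231, 0.1309]
tool_rot: [2.217, 2.219, 0.007]
ft_force: [0.7, -0.7, -1.0]
grip_width: 0.502
grip_force: 0.0
```

Call:
{"fn": "jog_arm", "kwargs": {
  "rows": "2.5 0 2 0 0 0 0;0 0 2 0 0 0 0;0 0 0 0 0 0 0"
}}

```text
time: 40.92
position: [0.5403, -0.1004, 0.0875]
tool_rot: [-2.221, -2.22, 0.002]
ft_force: [-0.8, -0.1, 0.3]
grip_width: 0.499
grip_force: 0.0
```

```bash
python3 -c "
from h import *
report()"
```

```text
TCP [ 0.5403 -0.1004  0.0875] yaw -0.0
[0.5537, -0.0633, -19.1, 0.064, 0.033] (297, 176)
[0.4858, -0.0602, 0.1, 0.063, 0.035] (189, 171)
rack (wrist) []
```

Call:
{"fn": "jog_arm", "kwargs": {
  "rows": "3.7 1.3 1 0 0 0 0;0 0 2 0 0 -0.155 0;0 0 2 0 0 -0.155 0;0 0 0 0 0 0 0;0 0 0 0 0 0 0"
}}

```text
time: 41.6
position: [0.5552, -0.0644, 0.0392]
tool_rot: [1.857, 2.532, 0.002]
ft_force: [0.2, -0.2, 0.4]
grip_width: 0.497
grip_force: 0.0
```

```bash
python3 -c "
from h import *
report()"
```

```text
TCP [ 0.5552 -0.0644  0.0392] yaw 17.5
[0.5489, -0.051, -17.4, 0.042, 0.033] (271, 236)
[0.4868, -0.0595, -3.2, 0.068, 0.035] (150, 217)
rack (wrist) []
```

Call:
{"fn": "jog_arm", "kwargs": {
  "rows": "0.1 -0.2 1 0 0 0 0;0 0 1.7 0 0 0 0;0 0 0 0 0 0 0;0 0 0 0 0 0 0.6;0 0 0 0 0 0 0.6"
}}

```text
time: 42.28
position: [0.5522, -0.0633, 0.0108]
tool_rot: [1.853, 2.536, 0.001]
ft_force: [0.2, 0.5, -1.0]
grip_width: 0.377
grip_force: 20.0
```

Call:
{"fn": "jog_arm", "kwargs": {
  "rows": "0 0 0 0 0 0 0.6;0 0 0 0 0 0 0.6;0 0 -5 0 0 0.18 0.6;0 0 -5 0 0 0 0.6;0 0 0 0 0 0 0.6"
}}

```text
time: 42.9
position: [0.5551, -0.0635, 0.1152]
tool_rot: [2.069, 2.355, 0.009]
ft_force: [0.3, 0.3, -1.5]
grip_width: 0.374
grip_force: 20.0
```

```bash
python3 -c "
from h import *
rackpos()"
```

```text
rack xy mm [ 75.5 272.4] z 0.1152 toolx [-0.129  0.992] w 0.374
```

Call:
{"fn": "jog_arm", "kwargs": {
  "rows": "-5.2 -1.3 0 0 0 0 0.6;-5.2 -1.3 0 0 0 0 0.6;-5.2 -1.3 0 0 0 0 0.6;-5.2 -1.3 0 0 0 0 0.6;-5.2 -1.3 0 0 0 0 0.6"
}}

```text
time: 43.52
position: [0.5196, -0.3306, 0.109]
tool_rot: [-2.072, -2.359, 0.001]
ft_force: [0.8, 0.7, -1.1]
grip_width: 0.373
grip_force: 20.0
```

Call:
{"fn": "jog_arm", "kwargs": {
  "rows": "-5.1 -1.2 0 0 0 0 0.6;0 0 0 0 0 0 0.6;0 0 3 0 0 0 0.6;0 0 0 0 0 0 0.6"
}}

```text
time: 44.02
position: [0.5134, -0.3787, 0.0767]
tool_rot: [-2.067, -2.355, 0.001]
ft_force: [-0.0, 0.7, -1.6]
grip_width: 0.374
grip_force: 20.0
```

```bash
python3 -c "
from h import *
rackpos()"
```

```text
rack xy mm [ -5.9 -35. ] z 0.0767 toolx [-0.13   0.992] w 0.374
```

Call:
{"fn": "jog_arm", "kwargs": {
  "rows": "-0.35 0.5 0 0 0 0 0.6;0 0 2 0 0 0 0.6;0 0 1.9 0 0 0 0.6;0 0 0 0 0 0 0.6;0 0 0 0 0 0 0.1"
}}

```text
time: 44.65
position: [0.5209, -0.3846, 0.0416]
tool_rot: [2.074, 2.36, -0.0]
ft_force: [0.2, -0.1, 1.3]
grip_width: 0.421
grip_force: 0.0
```

Call:
{"fn": "jog_arm", "kwargs": {
  "rows": "0 0 0 0 0 0 0;0 0 0 0 0 0 0;0 0 -2 0 0 0 0;0 0 -3 0 0 0 0;0 0 -5 0 0 0.127 0"
}}

```text
time: 45.28
position: [0.5201, -0.3839, 0.1426]
tool_rot: [-2.222, -2.219, 0.0]
ft_force: [0.9, -0.3, 0.5]
grip_width: 0.496
grip_force: 0.0
```

Call:
{"fn": "jog_arm", "kwargs": {
  "rows": "5.5 -0.8 -1 0 0 0 0;5.5 -0.8 0 0 0 0 0;5.5 -0.8 0 0 0 0 0;5.5 -0.7 0 0 0 0 0;4 0 2 0 0 0 0"
}}

```text
time: 45.9
position: [0.4909, -0.1224, 0.1348]
tool_rot: [2.214, 2.222, 0.007]
ft_force: [0.7, -0.2, -0.8]
grip_width: 0.502
grip_force: 0.0
```

Call:
{"fn": "jog_arm", "kwargs": {
  "rows": "2.5 0 2 0 0 0 0;0 0 2 0 0 0 0;0 0 0 0 0 0 0"
}}

```text
time: 46.28
position: [0.4887, -0.0993, 0.0917]
tool_rot: [-2.218, -2.224, 0.001]
ft_force: [0.6, -0.9, -0.1]
grip_width: 0.499
grip_force: 0.0
```

```bash
python3 -c "
from h import *
report()"
```

```text
TCP [ 0.4887 -0.0993  0.0917] yaw 0.1
[0.4861, -0.0605, -0.0, 0.062, 0.033] (272, 172)
rack (wrist) []
```

Call:
{"fn": "jog_arm", "kwargs": {
  "rows": "3.9 -0.2 2 0 0 0 0.08;0 0 3 0 0 0 0.08;0 0 1 0 0 0 0.08;0 0 0 0 0 0 0.08;0 0 1.8 0 0 0 0.08"
}}

```text
time: 46.95
position: [0.49, -0.0615, 0.0161]
tool_rot: [2.218, 2.219, 0.006]
ft_force: [0.3, -0.1, -0.0]
grip_width: 0.461
grip_force: 0.0
```

Call:
{"fn": "jog_arm", "kwargs": {
  "rows": "0 0 0 0 0 0 0.08;0 0 0 0 0 0 0.6;0 0 0 0 0 0 0.6;0 0 0 0 0 0 0.6;0 0 0 0 0 0 0.6"
}}

```text
time: 47.58
position: [0.4881, -0.0608, 0.0146]
tool_rot: [2.218, 2.222, 0.002]
ft_force: [-1.6, -0.4, 6.2]
grip_width: 0.375
grip_force: 19.9
```

Call:
{"fn": "jog_arm", "kwargs": {
  "rows": "0 0 -5 0 0 -0.127 0.6;0 0 -5 0 0 0 0.6;0 0 0 0 0 0 0.6"
}}

```text
time: 47.95
position: [0.4904, -0.0606, 0.1176]
tool_rot: [2.069, 2.355, 0.008]
ft_force: [-0.2, -0.6, -1.9]
grip_width: 0.374
grip_force: 19.9
```

```bash
python3 -c "
from h import *
rackpos()"
```

```text
rack xy mm [ 11.6 283.5] z 0.1176 toolx [-0.129  0.992] w 0.374
```

Call:
{"fn": "jog_arm", "kwargs": {
  "rows": "-5.4 0.4 0 0 0 0 0.6;-5.4 0.4 0 0 0 0 0.6;-5.4 0.4 0 0 0 0 0.6;-5.4 0.4 0 0 0 0 0.6;-5.4 0.4 0 0 0 0 0.6"
}}

```text
time: 48.58
position: [0.5412, -0.3266, 0.1116]
tool_rot: [-2.072, -2.359, 0.001]
ft_force: [-0.5, -0.1, -1.1]
grip_width: 0.372
grip_force: 19.9
```

Call:
{"fn": "jog_arm", "kwargs": {
  "rows": "-5.4 0.3 0 0 0 0 0.6;0 0 0 0 0 0 0.6;0 0 3 0 0 0 0.6;0 0 0 0 0 0 0.6"
}}

```text
time: 49.08
position: [0.5493, -0.3759, 0.0793]
tool_rot: [-2.067, -2.355, 0.001]
ft_force: [-0.4, 0.5, -0.7]
grip_width: 0.372
grip_force: 19.9
```

```bash
python3 -c "
from h import *
rackpos()"
```

```text
rack xy mm [ 30.1 -36.7] z 0.0793 toolx [-0.13   0.992] w 0.372
```

Call:
{"fn": "jog_arm", "kwargs": {
  "rows": "-0.2 0.1 0 0 0 0 0.6;0 0 2 0 0 0 0.6;0 0 1.2 0 0 0 0.6;0 0 0 0 0 0 0.6;0 0 0 0 0 0 0.1"
}}

```text
time: 49.7
position: [0.5532, -0.3809, 0.0519]
tool_rot: [2.073, 2.36, 0.0]
ft_force: [-0.5, -0.5, 0.1]
grip_width: 0.418
grip_force: 0.0
```

Call:
{"fn": "jog_arm", "kwargs": {
  "rows": "0 0 0 0 0 0 0;0 0 0 0 0 0 0;0 0 -2 0 0 0 0;0 0 -3 0 0 0 0;0 0 -5 0 0 0.127 0"
}}

```text
time: 50.32
position: [0.5522, -0.3802, 0.1525]
tool_rot: [-2.221, -2.219, 0.0]
ft_force: [1.0, -0.7, 0.2]
grip_width: 0.501
grip_force: 0.0
```

Call:
{"fn": "jog_arm", "kwargs": {
  "rows": "-5 -1 -4 0 0 0 0;-4 -1 -4 0 0 0 0;0 0 -3 0 0 0 0;0 0 0 0 0 0 0;0 0 0 0 0 0 0"
}}

```text
time: 50.95
position: [0.5337, -0.4682, 0.2602]
tool_rot: [-2.218, -2.225, -0.001]
ft_force: [-0.2, -0.1, 0.4]
grip_width: 0.497
grip_force: 0.0
```

```bash
python3 -c "
from h import *
import pickle
d=shot('wrist','wg');rackpos();pickle.dump(d,open('wg.pkl','wb'))
h=cv2.cvtColor(d['img'],cv2.COLOR_BGR2HSV);m=(h[...,2]<60).astype(np.uint8);m[272:]=0
n,l,s,c=cv2.connectedComponentsWithStats(m)
for i in range(1,n):
    if s[i,4]>150:
        k=cv2.findContours((l==i).astype(np.uint8),0,1)[0][0];r=cv2.minAreaRect(k)
        B=plane(d,cv2.boxPoints(r),.04)[:,:2]-O;print(s[i],(1000*np.c_[B@UX,B@UY]).round(0).tolist())
"
```

```text
rack xy mm [   2.7 -126. ] z 0.2593 toolx [-0.003  1.   ] w 0.499
[  60    0   57   86 3833] [[-172.0, 69.0], [-128.0, 68.0], [-138.0, -9.0], [-184.0, -8.0]]
[ 165    0  109   58 5158] [[-77.0, 57.0], [19.0, 53.0], [18.0, 4.0], [-82.0, 8.0]]
[ 181   76  102   60 4929] [[-76.0, -17.0], [18.0, -20.0], [18.0, -72.0], [-81.0, -69.0]]
[205 257  23  15 269] [[-85.0, -198.0], [-61.0, -201.0], [-63.0, -218.0], [-88.0, -215.0]]
[322 257  24  15 268] [[44.0, -214.0], [69.0, -217.0], [68.0, -234.0], [43.0, -231.0]]
```

Call:
{"fn": "jog_arm", "kwargs": {
  "rows": "6 0 0 0 0 0 0;6 0 0 0 0 0 0;6 0 0 0 0 0 0;6 0 0 0 0 0 0;6 0 0 0 0 0 0"
}}

```text
time: 51.62
position: [0.532, -0.166, 0.259]
tool_rot: [-2.217, -2.224, 0.001]
ft_force: [0.4, 0.4, -0.3]
grip_width: 0.498
grip_force: 0.0
```

Call:
{"fn": "jog_arm", "kwargs": {
  "rows": "6 0 0 0 0 0 0;6 -1 0 0 0 0 0;6 -1 0 0 0 0 0;5 -1 0 0 0 0 0;0 0 0 0 0 0 0"
}}

```text
time: 52.25
position: [0.5004, 0.0667, 0.2591]
tool_rot: [-2.206, -2.233, 0.001]
ft_force: [0.9, -0.2, 0.2]
grip_width: 0.501
grip_force: 0.0
```

```bash
python3 - <<'E'
from h import *
import pickle
np.set_printoptions(precision=4,suppress=True)
d=shot('wrist','wh');pickle.dump(d,open('wh.pkl','wb'));print(d["origin"])
h=cv2.cvtColor(d['img'],cv2.COLOR_BGR2HSV)
f=372;P=plane(d,[[0,0],[559,0],[559,270],[0,270]],.024);print(P[:,:2])
# sample a world grid on the page: print value map
o=np.array(d["origin"]);M=R.from_rotvec(d["orientation"]).inv();F=210/np.tan(np.radians(d["vertical_fov"])/2)
for y in np.arange(.20,.08,-.006):
    row=[]
    for x in np.arange(.40,.59,.008):
        c=M.apply(np.array([x,y,.035])-o);u,v=c[0]/c[2]*F+d["cx"],c[1]/c[2]*F+d["cy"]
        row.append("%3d"%h[int(v),int(u),2] if 0<=v<420 and 0<=u<560 else " --")
    print("%.3f"%y," ".join(row))
E
```

```text
[0.4992 0.147  0.4221]
[[ 0.2351  0.2394]
 [ 0.7669  0.2453]
 [ 0.8314 -0.0336]
 [ 0.1789 -0.0423]]
0.200 154 136 133 119 109  93 133 122 116 114 104 103  65  98  97 100  99  98  97  61  99  98  97 156
0.194 157 149 165 161 159 149 164 178 177 176 178 176 162 177 178 174 176 174 178 168 179 180 178 153
0.188 154 151 164 161 174 175 177 181 173 177 179 172 178 175 175 177 176 176 178 177 177 179 180 154
0.182 155 157 170 177 174 178 174 181 177 150 175 175 176 175 176 176 173 159 177 175 177 176 181 154
0.176 154 173 183 177 182 182 180 178 176 145 177 175 172 173 173 173 174 156 179 177 179 181 175 156
0.170 155 169 176 177 177 181 179 181 177 147 176 175 174 174 176 176 178 141 178 178 174 180 179 155
0.164 171 182 175 176 178 181 180 177 175 143 176 172 173 175 179 177 177 140 172 175 182 175 182 156
0.158 171 175 181 158 158 142 137 144 144 130 154 153 156 150 154 157 155 130 164 172 176 179 175 156
0.152 170 176 179 179 175 174 173 173 172 170 172 173 170 166 126 109 110 105 119 151 164 175 177 155
0.146 172 178 179 179 172 172 172 172 173 172 174 172 172 172 138 112 110 110 111 
[... 339 characters left out ...]
 181 162 151 152 139 124 123 106 125 125 122 122 114 123 125  96 121 168 179 175 174 156
0.116 172 180 177 176 175 178 163 181 175 152 176 179 175 174 177 173 172 147 165 172 176 176 172 156
0.110 172 175 178 175 176 177 165 174 177 166 175 176 176 180 170 171 176 166 174 174 175 174 176 157
0.104 172 174 175 176 180 179 163 180 171 163 176 178 178 179 168 176 175 144 174 175 178 175 176 156
0.098 172 175 177 175 175 176 161 177 178 160 178 180 178 178 164 173 177 151 179 177 177 175 179 156
0.092 171 172 177 177 176 172 174 175 176 174 177 176 176 180 174 176 178 179 177 178 176 173 176 172
0.086 172 110  74  76  79  87  95  75  78  83  99 102 112 115 140 145 147 117 135 145 153 148 162 171
```

```bash
python3 - <<'E'
from h import *
import pickle
print("tray",cells(pickle.load(open('wh.pkl','rb'))))
from bench import ticket
print(ticket.close_job())
E
```

```text
tray []
the job is handed in; nothing more can be done
None
```

The job is handed in at about 52 s of the 210 s allowed: both leaves are turned (upper first), the marker lies flat on the middle of the uncovered page, and all six batteries are in the rack, three to a lane against the stop.

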